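Take down a gel-casting stack and set up the running tank

ROBOT

A 7-joint arm with a two-finger parallel gripper is mounted at the origin on a cart in front of the work surface, level with it; the furniture and walls round the work are solid. World frame = base frame: x ahead of the robot, y to its left, z up, the work surface at z = 0. Lengths are in m, angles in rad, forces in N, time in s.
With the tool pointing down it reaches from about 0.4 to 0.85 m from the base axis. Payload 4.5 kg.
Tool frame: the origin (TCP) lies at the very end of the fingers, on their centre line; the grasp point (between the pads) lies 19 mm behind it; z points along the fingers, y is the line along which they close (so a half turn about z gives the same grasp; the last joint's range is limited). The gripper opens to 88 mm and grips with 3 to 60 N. Pads are 18 mm wide; open, the fingers measure 123 mm over their backs; the gripper's body (75 mm by 187 mm) begins 45 mm behind the grasp point.
Start: joints at [1.22, 0.689, -0.195, 1.565, 0.157, 0.902, -0.215], TCP at [0.235, -0.579, 0.239] pointing down, gripper open.
Joint ranges: [-3.01, 3.01], [-0.46, 2.08], [-1.47, 1.51], [0.13, 2.56], [-1, 4.14], [0.04, 2.09], [-2.66, 2.66]. Speed limits (rad/s): [2.57, 2.57, 3.14, 3.14, 3.14, 3.14, 3.14].

INTERFACE

Orientations are given as a unit quaternion [x, y, z, w].
In Python, from plant import r gives the robot as it stands. The module is installed in compiled form; this text tells all that it offers.
- The arm moves only by the tool step_arm, never from a script. Its argument "increments" is a list of rows, each a list of 2 entries, a list of its own where there are three numbers: the shift along the world's x, y, z in cm, then the turn, a rotation vector about the world's x, y, z in degrees. A call has exactly 10 rows; each row shifts and turns the commanded pose from where the row before left it; what a row does not reach is not made up. A row lasts 1/10 s, in which the tool goes at most 50 mm and 8.59 degrees, less where a joint would pass 70% of its speed; a pose out of reach is approached as far as the arm can. A call is refused whole if a number of a shift passes 5 or a number of a turn 8.59, either way. A call with a gripper value outside its range is refused whole. "fingers" is the opening, from 0 (shut) to 1 (fully open), set as the call begins (left out, the last holds). The fingers move at their own pace and stop on an object; "grip_force" is the grip in N (left out, the last holds). Time passes only in rows, so rows that do not move let the fingers close, or fill a call up. It gives the time, the measured TCP pose, the force, the opening and the grip force at its end, in the units of the state.
- r.get_state(): the state, without advancing time (a new reading comes with each control period).
- r.snapshot(name): name is "scene" or "top"; returns (picture, depth): 384x512x3 uint8, red, green, blue; 384x512 float32, m along the optical axis (not along the pixel's ray), 0 where there is no reading.
- r.calibration(name): a dict with "fov_y" (degrees; the focal length in pixels is half the picture's height over the tangent of half this angle, whatever the lens; pixels are square), "cx", "cy" (the principal point, pixels), "R" (3x3) and "t" (3): a world point X has camera coordinates R X + t. Camera axes: x right, y down, z forward; pixel columns grow to the right and rows downward; lengths in m; the calibration is good to about 2 mm. A picture is of the moment at which its call begins. calibration takes no time and is no camera call.
- r.finish_job(): hands the job in; it is judged then, once.
The state is a dict: "clock": time; "q": joint angles; "qd": joint speeds; "joint_torque": joint torques, N m; "tool_pos": TCP position; "eef_rot": TCP orientation; "contact_force": force on the tool from outside, world axes, zero at the start; "moment": the same for the moment, N m; "opening": opening from 0.0 (shut) to 1.0 (fully open); "finger_force": force on a finger pad.
Only numpy, scipy, OpenCV 4.12 (cv2) and the standard library are available. Lean on these libraries where they do the work, as an engineer would, in place of code of your own. Each camera call takes 0.05 s, during which the arm holds its last target. There are 200 camera calls.

TASK

The gel has set: take the casting stack apart. With the tray left standing where it is, first pull the red comb straight up and slide it fully home into the wide red guide of the draining rack, then pull the two end gates and slide them fully home into the two narrow blue guides (either gate in either guide). Then carry the open tray level to the running tank and set it flat on the platform between the corner lugs, with its row of wells toward the black electrode, and last put the cold block from under it flat into its foam cradle.

Things in the scene. Friction and masses are not known exactly. Their poses are not given: they have to be found in the camera images.
- comb: Gel comb, origin under mid-teeth, z up. White blade 3 mm thick (x), 54 mm wide (y), z 0-24 mm, with 63 mm wide ears at z 16-24; red grip bar on top 10 (x) x 66 (y) mm, z 24-40. Stands loose in wall notches of the tray at tray x=-24, origin 6 mm above the tray's; pull up over 30 mm to clear. A gate bar as high stands 36 mm away (centres): do not open fingers fully there. 40 g.
- gate_1: End gate, origin mid lower edge, z up. Amber plate 3 mm thick (x), 54 mm wide (y), z 0-26 mm; blue grip bar on top 10 (x) x 42 (y) mm, z 26-40. Stands loose in vertical grooves at the tray's x=-60 mm end, origin 4 mm above the tray's; pull up over 35 mm to clear. 40 g.
- gate_2: Second end gate, same as gate_1, at the tray's x=+60 mm end.
- tray: Clear casting tray with whitish set gel, 130 (x) x 64 (y) x 30 mm high, origin under its centre, z up. 4 mm floor and long side walls; the ends are closed only by the gates, so keep it level. Grip across the 64 mm width at mid-length. Rests loose on the cold block, long axis along the block's, its bottom 52 mm above the worktop. About 140 g.
- well_row (a point): The middle of the row of wells in the gel, under the comb at the start: at x=-24 mm, z=14 mm in the tray's frame.
- cold_block: Plain aluminium bar under the tray, 164 (x) x 60 (y) x 22 mm high, origin under its centre, z up; shows 17 mm past each tray end. Lies loose on a fixed black levelling table (200 x 124 mm, top 30 mm above the worktop). About 0.55 kg. Grip across the 60 mm width at mid-length, fingertips just above the table.
- rack: White fixed draining rack 160 (x) x 94 (y) mm, low lip, origin under its centre. Guides are pairs of slotted posts taking a blade across the rack (thickness along rack x): wide red guide for the comb at x=-50 mm, blue ones for gates at x=0 and +50, all at y=0. Slots 5 mm, flared mouths 13 mm, post tops at z=31, open 45 mm between posts. Home: lower edge on the base plate, origin at rack z=8 mm.
- tank: Empty clear fixed tank, open top, 230 (x) x 136 (y) mm, walls 64 mm high, 128 mm clear between long walls, origin under its centre. White platform mid-way, 144 mm long, top at z=28 mm, takes the tray along tank x (tray origin at z=28). Corner lugs 5 mm high leave the tray 4 mm play each way. Black electrode at the -x end, red at +x.
- cradle: Dark blue fixed foam cradle for the block, 198 (x) x 96 (y) mm, origin under its centre. Recess 174 x 72 mm, floor at z=14 mm (block origin there, block along cradle x), rim to 29 mm; the long rims are cut away to the floor over the middle 68 mm for fingers.
There are look-alikes about, which are no part of the job. There is more than one size of the comb; the one meant has the size given above.

How it is judged:
On the way, in this order (a step that is already met when the one before it is completed fails the run):
1. the comb is home in the wide red guide while the tray still stands in its place (x of comb in the frame of rack between -0.056 and -0.044 m and y of comb in the frame of rack between -0.007 and 0.007 m and z of comb in the frame of rack between 0.004 and 0.012 m and angle between comb's own z axis and vertical below 0.2 rad and angle between the x axis of comb and the x axis of rack, either way round below 0.2 rad and distance of tray from where it was at the start of the episode below 0.02 m), for 0.2 s.
2. both gates are home in the two blue guides while the tray still stands in its place (all of step 1 and (((x of gate_1 in the frame of rack between -0.006 and 0.006 m and y of gate_1 in the frame of rack between -0.007 and 0.007 m and z of gate_1 in the frame of rack between 0.004 and 0.012 m and angle between gate_1's own z axis and vertical below 0.2 rad and angle between the x axis of gate_1 and the x axis of rack, either way round below 0.2 rad) and (x of gate_2 in the frame of rack between 0.044 and 0.056 m and y of gate_2 in the frame of rack between -0.007 and 0.007 m and z of gate_2 in the frame of rack between 0.004 and 0.012 m and angle between gate_2's own z axis and vertical below 0.2 rad and angle between the x axis of gate_2 and the x axis of rack, either way round below 0.2 rad)) or ((x of gate_1 in the frame of rack between 0.044 and 0.056 m and y of gate_1 in the frame of rack between -0.007 and 0.007 m and z of gate_1 in the frame of rack between 0.004 and 0.012 m and angle between gate_1's own z axis and vertical below 0.2 rad and angle between the x axis of gate_1 and the x axis of rack, either way round below 0.2 rad) and (x of gate_2 in the frame of rack between -0.006 and 0.006 m and y of gate_2 in the frame of rack between -0.007 and 0.007 m and z of gate_2 in the frame of rack between 0.004 and 0.012 m and angle between gate_2's own z axis and vertical below 0.2 rad and angle between the x axis of gate_2 and the x axis of rack, either way round below 0.2 rad)))), for 0.2 s.
3. the tray lies flat on the tank's platform between the lugs, wells toward the black electrode (x of tray in the frame of tank between -0.012 and 0.012 m and y of tray in the frame of tank between -0.012 and 0.012 m and z of tray in the frame of tank between 0.024 and 0.0315 m and angle between the x axis of tray and the x axis of tank, either way round below 0.2 rad and x of well_row in the frame of tank below -0.008 m and angle between tray's own z axis and vertical below 0.06 rad), for 0.2 s.
4. the cold block lies flat in its cradle (x of cold_block in the frame of cradle between -0.012 and 0.012 m and y of cold_block in the frame of cradle between -0.012 and 0.012 m and z of cold_block in the frame of cradle between 0.01 and 0.0175 m and angle between cold_block's own z axis and vertical below 0.06 rad), for 0.2 s.
At the end, for the whole second after the job is handed in: Comb home in the red guide, a gate home in each blue guide (4 mm in height, 6 mm off centre); tray flat on the tank platform between the lugs, within 12 mm of centre, wells on the black side; cold block flat on the cradle floor within 12 mm of centre; all at rest (all of step 3 and all of step 4 and x of comb in the frame of rack between -0.056 and -0.044 m and y of comb in the frame of rack between -0.007 and 0.007 m and z of comb in the frame of rack between 0.004 and 0.012 m and angle between comb's own z axis and vertical below 0.2 rad and angle between the x axis of comb and the x axis of rack, either way round below 0.2 rad and (((x of gate_1 in the frame of rack between -0.006 and 0.006 m and y of gate_1 in the frame of rack between -0.007 and 0.007 m and z of gate_1 in the frame of rack between 0.004 and 0.012 m and angle between gate_1's own z axis and vertical below 0.2 rad and angle between the x axis of gate_1 and the x axis of rack, either way round below 0.2 rad) and (x of gate_2 in the frame of rack between 0.044 and 0.056 m and y of gate_2 in the frame of rack between -0.007 and 0.007 m and z of gate_2 in the frame of rack between 0.004 and 0.012 m and angle between gate_2's own z axis and vertical below 0.2 rad and angle between the x axis of gate_2 and the x axis of rack, either way round below 0.2 rad)) or ((x of gate_1 in the frame of rack between 0.044 and 0.056 m and y of gate_1 in the frame of rack between -0.007 and 0.007 m and z of gate_1 in the frame of rack between 0.004 and 0.012 m and angle between gate_1's own z axis and vertical below 0.2 rad and angle between the x axis of gate_1 and the x axis of rack, either way round below 0.2 rad) and (x of gate_2 in the frame of rack between -0.006 and 0.006 m and y of gate_2 in the frame of rack between -0.007 and 0.007 m and z of gate_2 in the frame of rack between 0.004 and 0.012 m and angle between gate_2's own z axis and vertical below 0.2 rad and angle between the x axis of gate_2 and the x axis of rack, either way round below 0.2 rad))) and linear speed of each of comb, gate_1, gate_2, tray, cold_block below 0.02 m/s); the robot touches nothing.
It fails at once if the tray is tilted by more than about 11 degrees (the gel would slide out) (angle between tray's own z axis and vertical above 0.2 rad).
It also fails if it takes over 128 s, if anything falls off the work surface, if the arm or the gripper's body presses on something with over 40 N, if the wrist force passes 120 N, or if a joint passes its speed limit or range.

## Working session

There is one attempt and no reset: what is moved stays moved. The work goes in short steps, Python scripts to look and compute and a tool call to move; the robot and the scene stay as the last step left them, time stands still between calls to the robot, and variables do not carry over. Pictures are saved under pics/ and viewed, at most 14 in all, crops included, and the job is handed in when it is done.

Besides the shell and the picture viewer there is one more tool, called after ">>>" in YAML: its name, and indented under it one key for each argument. step_arm: Moves the arm, as the interface text tells. Its arguments: {"type":"object","properties":{"increments":{"type":"array","items":{"type":"array"}},"fingers":{"type":"number"},"grip_force":{"type":"number"}},"required":["increments"]}

```bash
mkdir -p pics; cat > h.py <<'E'
import numpy as np, cv2
from plant import r
def snap(n,tag):
    p,d=r.snapshot(n); cv2.imwrite(f'pics/{tag}.png',p[:,:,::-1]); np.save(f'pics/{tag}.npy',d); return p,d
def W(n,u,v,d=None,z=None):
    c=r.calibration(n); f=192/np.tan(np.radians(c['fov_y'])/2)
    ray=np.array([(u-c['cx'])/f,(v-c['cy'])/f,1.]); R=np.array(c['R']);t=np.array(c['t'])
    o=-R.T@t; w=R.T@ray
    s=d if z is None else (z-o[2])/w[2]
    return o+s*w
def cloud(n,d):
    c=r.calibration(n); f=192/np.tan(np.radians(c['fov_y'])/2)
    v,u=np.mgrid[:384,:512]; P=np.stack([(u-c['cx'])/f*d,(v-c['cy'])/f*d,d],-1)
    return (P-np.array(c['t']))@np.array(c['R'])
def pix(n,X):
    c=r.calibration(n); f=192/np.tan(np.radians(c['fov_y'])/2)
    p=np.array(c['R'])@X+np.array(c['t']); return c['cx']+f*p[0]/p[2],c['cy']+f*p[1]/p[2]
E
python3 - <<'E'
from h import *
for n in('scene','top'):
    p,d=snap(n,n+'0'); c=r.calibration(n); print(n,c)
    cv2.imwrite(f'pics/{n}0b.png',cv2.resize(p[:,:,::-1],(800,600),interpolation=cv2.INTER_CUBIC))
print(r.get_state())
E
```

```text
scene {'fov_y': 43.18173841397224, 'cx': 240.09189943049685, 'cy': 183.68081906694533, 'R': array([[ 0.58454292, -0.81118763, -0.016858  ],
       [-0.51258023, -0.35310054, -0.78267587],
       [ 0.62894442,  0.46614872, -0.62220116]]), 't': array([-0.33193013,  0.27010262,  1.21745235])}
top {'fov_y': 50.9161388034276, 'cx': 260.93542465550297, 'cy': 186.51164717179816, 'R': array([[ 0.02161324, -0.99976001,  0.00357497],
       [-0.97629042, -0.02187594, -0.21535657],
       [ 0.21538309,  0.00116434, -0.97652894]]), 't': array([-0.10062026,  0.48340979,  1.38100513])}
{'clock': 0.1, 'q': array([ 1.21978018,  0.68988736, -0.19456031,  1.56617409,  0.15731837,
        0.90251318, -0.21512532]), 'qd': array([ 3.66048211e-04, -2.19734161e-03, -5.79384964e-05, -2.93437945e-03,
       -1.09208445e-04, -2.83289829e-04, -5.17212926e-05]), 'joint_torque': array([-3.04659654e-03, -5.28496349e+01, -1.27123989e+00, -1.53835487e+01,
       -5.24763856e-02,  2.00835617e-03,  1.65784195e-05]), 'tool_pos': array([ 0.23439307, -0.57880428,  0.23801679]), 'eef_rot': array([ 9.81538134e-01,  1.91264901e-01, -2.03055714e-04, -7.67040538e-04]), 'contact_force': array([-0.622566  ,  0.52613425,  0.28529645]), 'moment': array([0.05462303, 0.02091372, 0.00964825]), 'finger_force': 0.0, 'opening': 1.0001221845117116}
```

View pics/top0b.png

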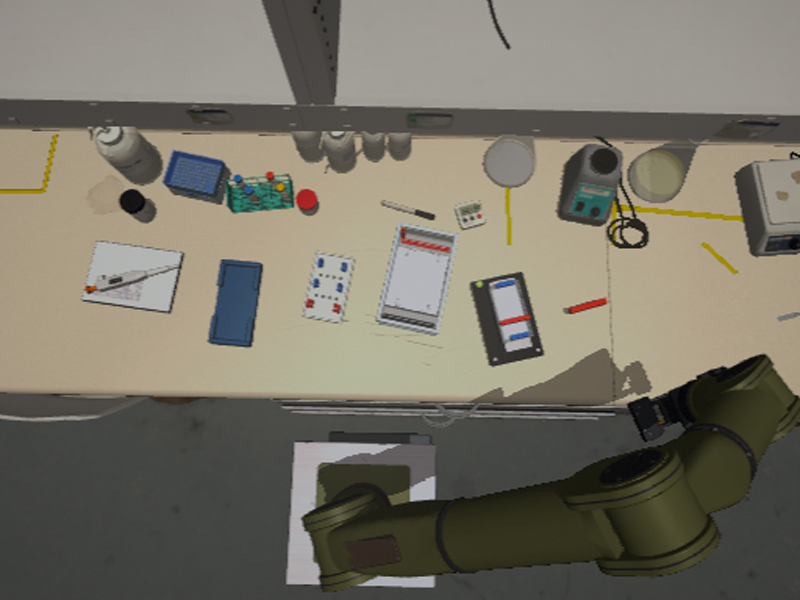

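View pics/scene0b.png

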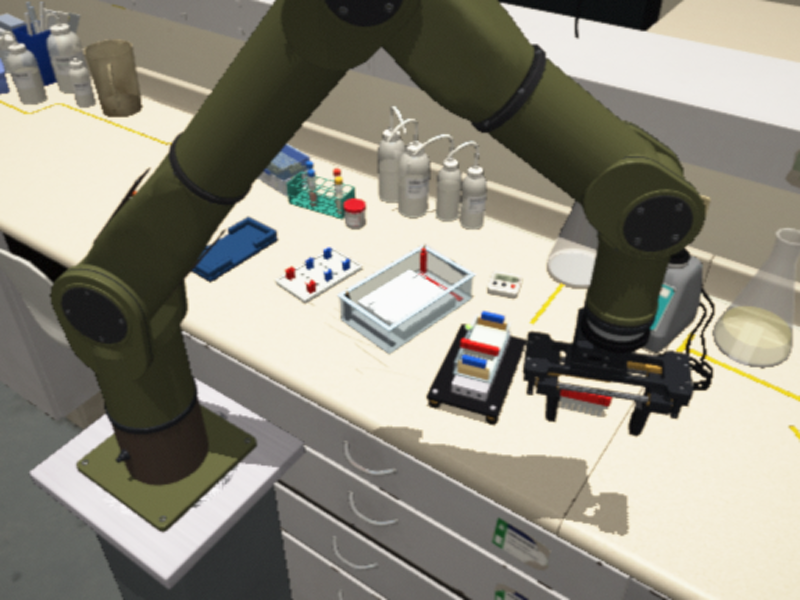

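The comb meant is the one standing in the tray at about (515,321) in the 800-px top view. A look-alike lies loose at (585,306). Next I take enlarged crops to confirm and measure.

```bash
python3 - <<'E'
from h import *
p=cv2.imread('pics/top0.png')
def crop(u0,v0,u1,v1,k,name):
    c=cv2.resize(p[v0:v1,u0:u1],None,fx=k,fy=k,interpolation=cv2.INTER_CUBIC)
    for u in range(u0-u0%10+10,u1,10): cv2.putText(c,str(u),((u-u0)*k,8),0,.3,(0,0,255)); cv2.line(c,((u-u0)*k+k//2,10),((u-u0)*k+k//2,14),(0,0,255))
    for v in range(v0-v0%10+10,v1,10): cv2.putText(c,str(v),(0,(v-v0)*k+k//2),0,.3,(0,0,255))
    cv2.imwrite(name,c)
crop(235,140,395,240,5,'pics/c1.png'); crop(125,150,235,230,7,'pics/c2.png')
E
```

```text
(no output)
```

View pics/c1.png

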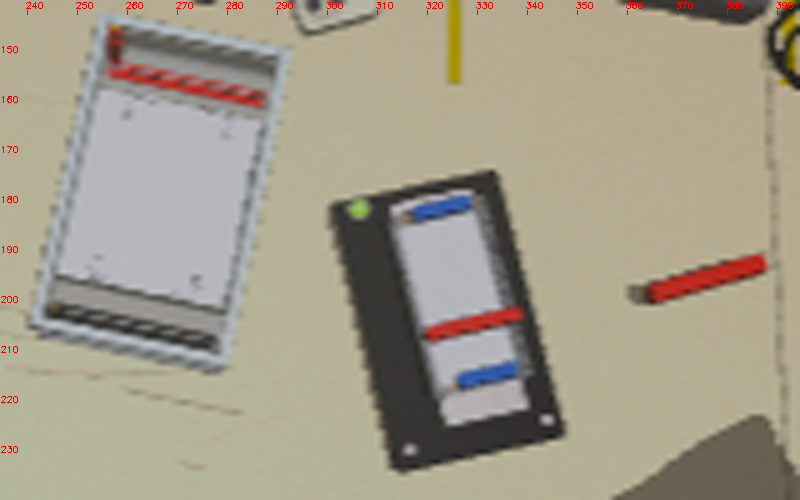

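View pics/c2.png

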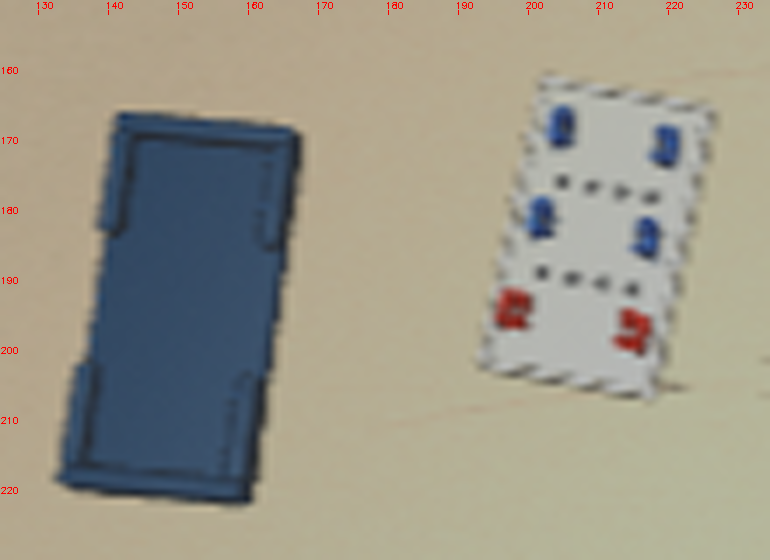

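The crops confirm it. The tray comb's red bar runs from (318.5,207) to (337,203) and stands in the tray between two blue bars, so it is the comb meant. The loose one at (362–387,197) is the decoy. The other positions I read:
- **Tank:** black electrode at the near end (row 205), red at the far end (row 157).
- **Rack:** red guide at the near end (197–214, 196).
- **Cradle:** centred at about (150,194).

```bash
cat >> h.py <<'E'
from scipy.optimize import minimize
def hullmask(n,x,y,z0,yaw,box,k=4,off=(0,0)):
    # box=(lx,ly,h); returns hull polygon of projected box
    c,s=np.cos(yaw),np.sin(yaw); pts=[]
    for a in(-1,1):
        for b in(-1,1):
            for h in(0,box[2]):
                X=np.array([x+c*a*box[0]/2-s*b*box[1]/2,y+s*a*box[0]/2+c*b*box[1]/2,z0+h]); pts.append(pix(n,X))
    return cv2.convexHull(np.array(pts,np.float32))[:,0]
def fit(obs,z0,box,x0):
    # obs: list of (cam, mask bool); maximise IoU of hull with mask (upsampled x8)
    k=8; D=[]
    for n,m in obs:
        v,u=np.nonzero(m); a,b,c,d=u.min()-6,u.max()+7,v.min()-6,v.max()+7
        M=cv2.resize(m[c:d,a:b].astype(np.float32),None,fx=k,fy=k,interpolation=cv2.INTER_LINEAR)>.5
        D.append((n,M,a,c))
    def cost(p):
        e=0
        for n,M,a,c in D:
            H=(hullmask(n,p[0],p[1],z0,p[2],box)-[a,c]+.5)*k-.5
            I=np.zeros(M.shape,np.uint8); cv2.fillPoly(I,[np.round(H*16).astype(np.int32)],1,shift=4)
            e+=1-(M&(I>0)).sum()/(M|(I>0)).sum()
        return e
    s=np.array(x0,float); sim=[s,s+[.012,0,0],s+[0,.012,0],s+[0,0,.1]]
    for _ in range(2):
        o=minimize(cost,s,method='Nelder-Mead',options=dict(initial_simplex=sim,xatol=1e-4,fatol=1e-4)); s=o.x
        sim=[s,s+[.004,0,0],s+[0,.004,0],s+[0,0,.03]]
    return np.round(o.x,4),round(o.fun/len(D),3)
def cmask(p,kind,roi):
    q=p.astype(int); R,G,B=q[...,0],q[...,1],q[...,2]
    m=dict(red=(R>110)&(R>1.8*G)&(R>1.8*B),blue=(B>100)&(B>1.5*R)&(B>1.15*G),dark=(R+G+B<200),
      navy=(B>1.15*R+10)&(B<160))[kind]
    o=np.zeros_like(m); a,b,c,d=roi; o[b:d,a:c]=m[b:d,a:c]
    n,l,st,_=cv2.connectedComponentsWithStats(o.astype(np.uint8)); return l==1+np.argmax(st[1:,4]) if n>1 else o
def poly(pts,u0,v0,k):
    m=np.zeros((384,512),np.uint8); P=(np.array(pts,float)+.5)/k-.5+[u0,v0]
    cv2.fillPoly(m,[np.round(P*16).astype(np.int32)],1,shift=4); return m>0
E
python3 - <<'E'
from h import *
p=cv2.imread('pics/top0.png')[:,:,::-1]; s=cv2.imread('pics/scene0.png')[:,:,::-1]; d=np.load('pics/top0.npy'); C=cloud('top',d)
print('depth z at comb, block, rack, tank wall, desk', [np.round(C[v,u],3) for u,v in((328,205),(331,219),(211,175),(288,160),(310,145),(150,195),(270,180))])
yt=np.arctan2(*( (W('top',328,205,z=.098)-W('top',328,205,z=.098))[:2]))
for nm,k,roi,sroi,b in(('comb','red',(312,195,345,212),(290,212,322,228),(.010,.066,.016)),
  ('near','blue',(320,208,345,222),(292,222,315,238),(.010,.042,.014)),('far','blue',(312,175,335,187),(305,198,325,208),(.010,.042,.014))):
    m=cmask(p,k,roi); ms=cmask(s,k,sroi); v,u=np.nonzero(m); z0=.082
    g=W('top',u.mean(),v.mean(),z=.09); x0=[g[0],g[1],.2]
    print(nm,m.sum(),ms.sum(),'top',*fit([('top',m)],z0,b,x0),'scene',*fit([('scene',ms)],z0,b,x0))
m=cmask(p,'navy',(125,160,175,228)); m=cv2.morphologyEx(m.astype(np.uint8),cv2.MORPH_CLOSE,np.ones((3,3)))
H=cv2.convexHull(np.argwhere(m)[:,::-1].astype(np.int32)); mm=np.zeros((384,512),np.uint8); cv2.fillPoly(mm,[H],1)
print('cradle',*fit([('top',mm>0)],0,(.198,.096,.029),[*W('top',150,194,z=.015)[:2],-.1]))
print('rack',*fit([('top',poly([(541,72),(718,112),(650,400),(478,362)],125,150,7))],0,(.160,.094,.010),[*W('top',209,183,z=.005)[:2],-.2]))
print('tank',*fit([('top',poly([(104,10),(292,50),(225,373),(27,328)],235,140,5))],0,(.230,.136,.064),[*W('top',267,177,z=.03)[:2],-.2]))
print('table',*fit([('top',poly([(330,205),(495,170),(566,435),(397,473)],235,140,5))],0,(.200,.124,.03),[*W('top',324,204,z=.03)[:2],.2]))
# guide posts: centre at post top z=.031
for nm,px in(('red',[(514,308),(633,330)]),('b0',[(542,217),(647,238)]),('b50',[(562,126),(666,144)])):
    q=[W('top',(a+.5)/7-.5+125,(b+.5)/7-.5+150,z=.022) for a,b in px]; print(nm,np.round(q,4)[:,:2],np.round(np.mean(q,0)[:2],4))
for nm,px in(('plat',[(100,88),(262,120),(222,305),(52,273)]),):
    q=np.array([W('top',(a+.5)/5-.5+235,(b+.5)/5-.5+140,z=.028) for a,b in px]); print(nm,q.mean(0),np.linalg.norm(q[0]-q[3]),np.linalg.norm(q[1]-q[2]))
E
```

```text
depth z at comb, block, rack, tank wall, desk [array([ 0.417, -0.32 ,  0.096]), array([ 0.375, -0.337,  0.053]), array([0.535, 0.095, 0.008]), array([ 0.599, -0.189,  0.005]), array([ 0.663, -0.272, -0.003]), array([0.454, 0.313, 0.013]), array([ 0.516, -0.122,  0.028])]
comb 53 142 top [ 0.4207 -0.3263  0.2556] 0.253 scene [ 0.418  -0.3236  0.2075] 0.224Traceback (most recent call last):
  File "<stdin>", line 9, in <module>
  File "h.py", line 43, in fit
    o=minimize(cost,s,method='Nelder-Mead',options=dict(initial_simplex=sim,xatol=1e-4,fatol=1e-4)); s=o.x
    res = _minimize_neldermead(fun, x0, args, callback, bounds=bounds,
                               **options)
    fxr = func(xr)
    fx = function(np.copy(x), *(wrapper_args + args))
  File "h.py", line 37, in cost
    H=(hullmask(n,p[0],p[1],z0,p[2],box)-[a,c]+.5)*k-.5
       ~~~~~~~~^^^^^^^^^^^^^^^^^^^^^^^^^
  File "h.py", line 25, in hullmask
    X=np.array([x+c*a*box[0]/2-s*b*box[1]/2,y+s*a*box[0]/2+c*b*box[1]/2,z0+h]); pts.append(pix(n,X))
                                                                                           ~~~^^^^^
  File "h.py", line 16, in pix
    c=r.calibration(n); f=192/np.tan(np.radians(c['fov_y'])/2)
ValueError: time passes only in moves, steps and waits
```

```bash
sed -i 's/^from plant import r$/from plant import r\nimport functools\n@functools.lru_cache\ndef CAL(n): return r.calibration(n)/; s/c=r.calibration(n)/c=CAL(n)/; s/red=(R>110)&(R>1.8\*G)&(R>1.8\*B)/red=(R>85)\&(R>1.45*G)\&(R>1.45*B)/; s/blue=(B>100)&(B>1.5\*R)&(B>1.15\*G)/blue=(B>80)\&(B>1.3*R)\&(B>1.08*G)/' h.py
cat > m.py <<'E'
from h import *
p=cv2.imread('pics/top0.png')[:,:,::-1]; s=cv2.imread('pics/scene0.png')[:,:,::-1]
for nm,k,roi,sroi,b in(('comb','red',(312,195,345,212),(290,212,322,228),(.010,.066,.016)),
  ('near','blue',(320,208,345,222),(292,222,315,238),(.010,.042,.014)),('far','blue',(312,175,335,187),(305,198,325,208),(.010,.042,.014))):
    m=cmask(p,k,roi); ms=cmask(s,k,sroi); v,u=np.nonzero(m); z0=.082
    g=W('top',u.mean(),v.mean(),z=.09); x0=[g[0],g[1],.2]
    print(nm,m.sum(),ms.sum(),'top',*fit([('top',m)],z0,b,x0),'scene',*fit([('scene',ms)],z0,b,x0))
m=cmask(p,'navy',(125,160,175,228)); m=cv2.morphologyEx(m.astype(np.uint8),cv2.MORPH_CLOSE,np.ones((3,3)))
H=cv2.convexHull(np.argwhere(m)[:,::-1].astype(np.int32)); mm=np.zeros((384,512),np.uint8); cv2.fillPoly(mm,[H],1)
print('cradle',*fit([('top',mm>0)],0,(.198,.096,.029),[*W('top',150,194,z=.015)[:2],-.1]))
print('rack',*fit([('top',poly([(541,72),(718,112),(650,400),(478,362)],125,150,7))],0,(.160,.094,.010),[*W('top',209,183,z=.005)[:2],-.2]))
print('tank',*fit([('top',poly([(104,10),(292,50),(225,373),(27,328)],235,140,5))],0,(.230,.136,.064),[*W('top',267,177,z=.03)[:2],-.2]))
print('table',*fit([('top',poly([(330,205),(495,170),(566,435),(397,473)],235,140,5))],0,(.200,.124,.03),[*W('top',324,204,z=.03)[:2],.2]))
for nm,px in(('red',[(514,308),(633,330)]),('b0',[(542,217),(647,238)]),('b50',[(562,126),(666,144)])):
    q=np.array([W('top',(a+.5)/7-.5+125,(b+.5)/7-.5+150,z=.022) for a,b in px]); e=q[0]-q[1]; print(nm,np.round(q,4)[:,:2],np.round(np.mean(q,0)[:2],4),np.arctan2(-e[0],e[1]))
for nm,px in(('plat',[(100,88),(262,120),(222,305),(52,273)]),):
    q=np.array([W('top',(a+.5)/5-.5+235,(b+.5)/5-.5+140,z=.028) for a,b in px]); print(nm,q.mean(0),np.linalg.norm(q[0]-q[3]),np.linalg.norm(q[1]-q[2]))
E
python3 m.py
```

```text
comb 63 163 top [ 0.4204 -0.3256  0.2625] 0.158 scene [ 0.4181 -0.324   0.2333] 0.125
near 41 98 top [ 0.3853 -0.3356  0.27  ] 0.151 scene [ 0.3845 -0.3331  0.28  ] 0.149
far 36 79 top [ 0.5022 -0.3055  0.2554] 0.248 scene [ 0.5002 -0.3053  0.2818] 0.211
cradle [ 0.4599  0.3105 -0.0664] 0.062
rack [ 0.5043  0.0983 -0.1835] 0.038
tank [ 0.5222 -0.1125 -0.2017] 0.063
table [ 0.4348 -0.3199  0.2375] 0.025
red [[0.4611 0.1371]
 [0.4509 0.0751]] [0.456  0.1061] -0.1630400314307235
b0 [[0.5097 0.1252]
 [0.4997 0.0701]] [0.5047 0.0977] -0.1790643700562475
b50 [[0.5589 0.1174]
 [0.5503 0.0624]] [0.5546 0.0899] -0.15382205184665992
plat [ 0.52047567 -0.10922253  0.028     ] 0.14289840835756162 0.1411993775120467
```

>>> step_arm:
  increments:
    - [[1.85,2.53,0],[0,0,8.2]]
    - [[1.85,2.53,0],[0,0,8.2]]
    - [[1.85,2.53,0],[0,0,8.2]]
    - [[1.85,2.53,0],[0,0,8.2]]
    - [[1.85,2.53,0],[0,0,8.2]]
    - [[1.85,2.53,0],[0,0,8.2]]
    - [[1.85,2.53,0],[0,0,8.2]]
    - [[1.85,2.53,0],[0,0,8.2]]
    - [[1.85,2.53,0],[0,0,8.2]]
    - [[1.85,2.53,0],[0,0,8.2]]
  fingers: 0.23
  grip_force: 15

```text
clock: 1.1
tool_pos: [0.42, -0.3252, 0.2385]
eef_rot: [0.613, 0.79, -0.0, -0.0]
contact_force: [0.5, -0.2, 0.1]
opening: 0.232
finger_force: 0.0
```

```bash
cat > st.py <<'E'
from h import *
from scipy.spatial.transform import Rotation as Ro
import sys
# usage: st.py x y z yawdeg  -> increments still to go (cm, deg rotvec)
s=r.get_state(); R=Ro.from_quat(s['eef_rot']); y=R.as_matrix()[:,1]
print('t',round(s['clock'],2),'tcp',np.round(s['tool_pos'],4),'ty',np.round(np.degrees(np.arctan2(y[1],y[0])),2),'tilt',np.round(R.as_matrix()[:2,2],4),'F',np.round(s['contact_force'],1),'op',round(s['opening']*88,1),'ff',round(s['finger_force'],1),'q7',round(s['q'][6],2))
if len(sys.argv)>4:
    a=np.array(list(map(float,sys.argv[1:]))); t=np.radians(a[3]); Y=np.array([np.cos(t),np.sin(t),0]); Z=np.array([0,0,-1.])
    T=Ro.from_matrix(np.stack([np.cross(Y,Z),Y,Z],1))
    print('go',np.round((a[:3]-s['tool_pos'])*100,2),'rot',np.round(np.degrees((T*R.inv()).as_rotvec()),2))
E
python3 st.py .4197 -.3257 .15 14
```

```text
t 1.1 tcp [ 0.42   -0.3252  0.2385] ty 14.38 tilt [-0.0006  0.0002] F [ 0.5 -0.2  0.1] op 20.4 ff 0.0 q7 0.37
go [-0.03 -0.05 -8.85] rot [-0.01 -0.03 -0.38]
```

>>> step_arm:
  increments:
    - [[-0.03,-0.05,-2],[0,0,-0.4]]
    - [[0,0,-2.5],[0,0,0]]
    - [[0,0,-2.5],[0,0,0]]
    - [[0,0,-2.5],[0,0,0]]
    - [[0,0,-2],[0,0,0]]
    - [[0,0,-1.5],[0,0,0]]
    - [[0,0,0],[0,0,0]]
    - [[0,0,0],[0,0,0]]
    - [[0,0,0],[0,0,0]]
    - [[0,0,0],[0,0,0]]

```text
clock: 2.1
tool_pos: [0.4198, -0.3271, 0.1096]
eef_rot: [0.618, 0.786, 0.0, 0.001]
contact_force: [1.5, 0.6, -0.3]
opening: 0.225
finger_force: 0.0
```

```bash
python3 - <<'E'
from h import *
p,d=snap('scene','s1')
cv2.imwrite('pics/s1c.png',cv2.resize(p[160:260,240:370,::-1],None,fx=6,fy=6,interpolation=cv2.INTER_CUBIC))
E
python3 st.py .4197 -.3257 .076 14
```

```text
t 2.15 tcp [ 0.4197 -0.3271  0.1095] ty 13.64 tilt [ 0.0013 -0.0008] F [0.3 0.3 0.9] op 20.3 ff 0.0 q7 0.2
go [-0.    0.14 -3.35] rot [0.04 0.08 0.36]
```

View pics/s1c.png

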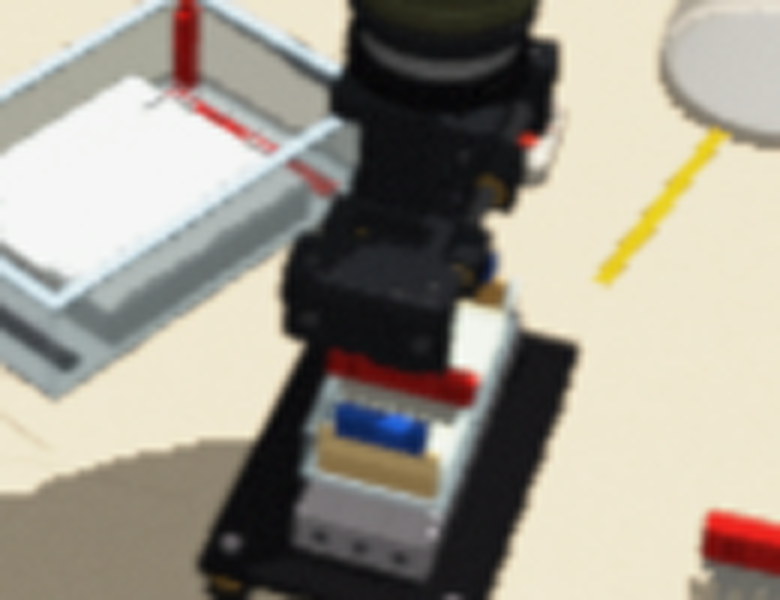

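The hand is just above the comb's red bar at (400,380) in the crop and clear of the near gate's blue bar at (380,428). I'll lower and grip.

>>> step_arm:
  increments:
    - [[0,0.14,-0.7],[0,0,0.36]]
    - [[0,0,-0.7],[0,0,0]]
    - [[0,0,-0.7],[0,0,0]]
    - [[0,0,-0.7],[0,0,0]]
    - [[0,0,-0.55],[0,0,0]]
    - [[0,0,0],[0,0,0]]
    - [[0,0,0],[0,0,0]]
    - [[0,0,0],[0,0,0]]
    - [[0,0,0],[0,0,0]]
    - [[0,0,0],[0,0,0]]

```text
clock: 3.15
tool_pos: [0.4194, -0.3255, 0.0755]
eef_rot: [0.616, 0.788, 0.0, 0.0]
contact_force: [-0.6, 0.2, 0.6]
opening: 0.233
finger_force: 0.0
```

>>> step_arm:
  increments:
    - [[0,0,0],[0,0,0]]
    - [[0,0,0],[0,0,0]]
    - [[0,0,0],[0,0,0]]
    - [[0,0,0],[0,0,0]]
    - [[0,0,0.2],[0,0,0]]
    - [[0,0,0.4],[0,0,0]]
    - [[0,0,0.6],[0,0,0]]
    - [[0,0,1],[0,0,0]]
    - [[0,0,2],[0,0,0]]
    - [[0,0,2.5],[0,0,0]]
  fingers: 0
  grip_force: 15

```text
clock: 4.15
tool_pos: [0.4189, -0.3251, 0.143]
eef_rot: [0.615, 0.788, -0.0, -0.001]
contact_force: [0.3, -0.9, -1.1]
opening: 0.112
finger_force: 15.0
```

```bash
python3 st.py .456 .1065 .16 -9.7
```

```text
t 4.15 tcp [ 0.4189 -0.3251  0.143 ] ty 14.03 tilt [-0.0011  0.0008] F [ 0.3 -0.9 -1.1] op 9.9 ff 15.0 q7 0.24
go [ 3.71 43.16  1.7 ] rot [ -0.06  -0.05 -23.73]
```

>>> step_arm:
  increments:
    - [[0,0.5,1.5],[0,0,0]]
    - [[0.2,1.5,0.2],[0,0,-1]]
    - [[0.2,2.5,0],[0,0,-1.5]]
    - [[0.2,3,0],[0,0,-2]]
    - [[0.2,3,0],[0,0,-2]]
    - [[0.2,3,0],[0,0,-2]]
    - [[0.2,3,0],[0,0,-2]]
    - [[0.2,3,0],[0,0,-2]]
    - [[0.2,3,0],[0,0,-2]]
    - [[0.2,3,0],[0,0,-2]]

```text
clock: 5.15
tool_pos: [0.4372, -0.0688, 0.1597]
eef_rot: [0.723, 0.691, 0.0, 0.0]
contact_force: [-0.0, -0.0, -1.4]
opening: 0.11
finger_force: 15.0
```

>>> step_arm:
  increments:
    - [[0.3,3,0],[0,0,-2]]
    - [[0.3,3,0],[0,0,-1.5]]
    - [[0.3,3,0],[0,0,-1.5]]
    - [[0.3,3,0],[0,0,-1]]
    - [[0.3,2.5,0],[0,0,-1]]
    - [[0.2,1.7,0],[0,0,0]]
    - [[0.1,1,0],[0,0,0]]
    - [[0,0.4,0],[0,0,0]]
    - [[0,0,0],[0,0,0]]
    - [[0,0,0],[0,0,0]]

```text
clock: 6.15
tool_pos: [0.4551, 0.1044, 0.1592]
eef_rot: [0.764, 0.646, -0.0, 0.0]
contact_force: [-0.6, -0.3, -0.3]
opening: 0.108
finger_force: 15.0
```

```bash
python3 - <<'E'
from h import *
p,d=snap('scene','s2'); q,d=snap('top','t2')
a=cv2.resize(p[140:220,160:270,::-1],None,fx=7,fy=7,interpolation=cv2.INTER_CUBIC)
cv2.imwrite('pics/s2c.png',a)
E
python3 st.py .4557 .1067 .070 -9.9
```

```text
t 6.25 tcp [0.4552 0.1043 0.1592] ty -9.59 tilt [-0.0004 -0.0008] F [-0.8  0.6 -1. ] op 9.7 ff 15.0 q7 -0.84
go [ 0.05  0.24 -8.92] rot [ 0.05 -0.02 -0.31]
```

View pics/s2c.png

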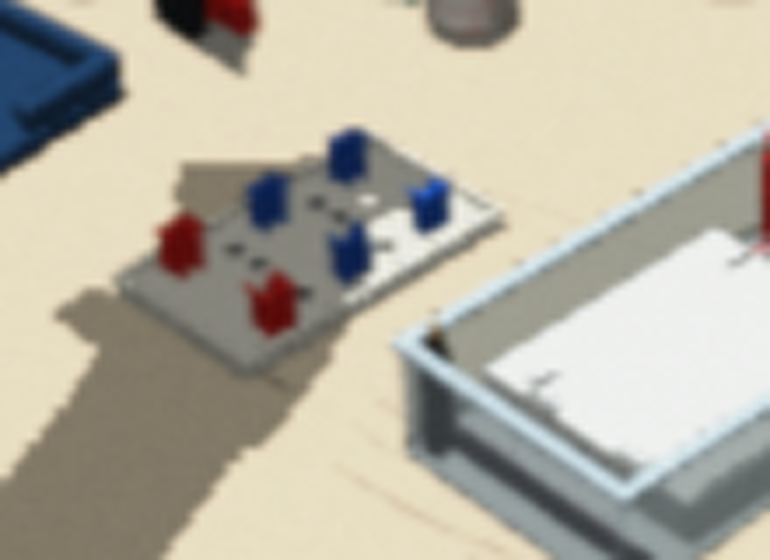

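The scene view shows the rack clear. The red posts are notched at about (183,222) and (277,280), the blue ones at (268,183)/(353,237) and (349,138)/(433,190). I'll triangulate these as a cross-check.

```bash
python3 - <<'E'
from h import *
f=lambda a,b,z:W('scene',160+(a+.5)/7-.5,140+(b+.5)/7-.5,z=z)[:2]
for nm,px in(('red',[(183,220),(277,282)]),('b0',[(268,181),(353,236)]),('b50',[(349,136),(433,189)])):
    q=np.array([f(*a,.029) for a in px]); e=q[0]-q[1]; print(nm,np.round(q.mean(0),4),np.arctan2(-e[0],e[1]))
print('rack corners',[np.round(f(a,b,.004),4) for a,b in((115,283),(248,374),(503,218))])
c,s=np.cos(-.19),np.sin(-.19)
print('tank near corners seen',[np.round(f(a,b,.064),4) for a,b in((398,342),(625,490))],'fit',[np.round(np.array([.5222-c*.115-s*b,-.1125-s*.115+c*b]),4) for b in(.068,-.068)])
for c0,yaw in(((.5043,.0983),-.175),):
    c,s=np.cos(yaw),np.sin(yaw);print([np.round(np.array([c0[0]+c*a-s*b,c0[1]+s*a+c*b]),4) for a,b in((-.08,.047),(-.08,-.047),(.08,-.047))])
E
```

```text
red [0.4596 0.1081] -0.17034741917539312
b0 [0.5053 0.0982] -0.17873760738360217
b50 [0.5547 0.0898] -0.1852143454363355
rack corners [array([0.4348, 0.1585]), array([0.4191, 0.0656]), array([0.5759, 0.0409])]
tank near corners seen [array([ 0.418 , -0.0233]), array([ 0.3955, -0.1557])] fit [array([ 0.4221, -0.024 ]), array([ 0.3964, -0.1576])]
[array([0.4337, 0.1585]), array([0.4173, 0.0659]), array([0.5749, 0.0381])]
```

>>> step_arm:
  increments:
    - [[0.1,0.26,-1],[0,0,-0.4]]
    - [[0,0,-1.8],[0,0,0]]
    - [[0,0,-2],[0,0,0]]
    - [[0,0,-2],[0,0,0]]
    - [[0,0,-2],[0,0,0]]
    - [[0,0,-1.4],[0,0,0]]
    - [[0,0,-0.5],[0,0,0]]
    - [[0,0,0],[0,0,0]]
    - [[0,0,0],[0,0,0]]
    - [[0,0,0],[0,0,0]]

```text
clock: 7.25
tool_pos: [0.4568, 0.1083, 0.0528]
eef_rot: [0.766, 0.643, 0.001, 0.0]
contact_force: [0.3, -0.9, 0.2]
opening: 0.113
finger_force: 15.0
```

```bash
python3 - <<'E'
from h import *
p,d=snap('scene','s3')
cv2.imwrite('pics/s3c.png',cv2.resize(p[140:220,160:270,::-1],None,fx=7,fy=7,interpolation=cv2.INTER_CUBIC))
E
python3 st.py .4562 .107 .0255 -10
```

```text
t 7.3 tcp [0.4568 0.1083 0.0529] ty -9.91 tilt [0.0013 0.0005] F [ 0.1 -0.1  0.3] op 9.5 ff 15.0 q7 -0.92
go [-0.06 -0.13 -2.74] rot [-0.03  0.07 -0.09]
```

View pics/s3c.png

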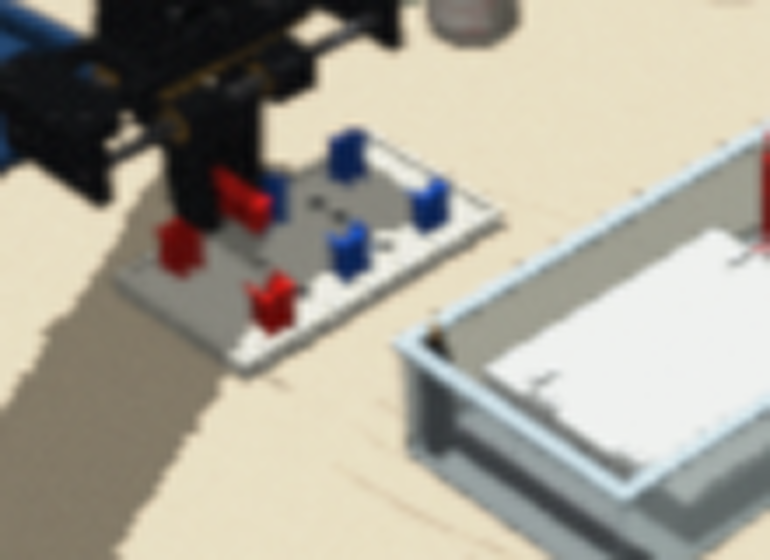

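```bash
python3 - <<'E'
from h import *
H=hullmask('scene',.4568,.1083,.0594,-.173,(.010,.066,.016))
print(np.round((H-[160,140]+.5)*7).tolist())
p=cv2.imread('pics/s3.png')
cv2.imwrite('pics/s3d.png',cv2.resize(p[155:190,175:215],None,fx=16,fy=16,interpolation=cv2.INTER_NEAREST))
E
```

```text
[[277.0, 227.0], [259.0, 236.0], [165.0, 174.0], [162.0, 146.0], [179.0, 136.0], [274.0, 197.0]]
```

View pics/s3d.png

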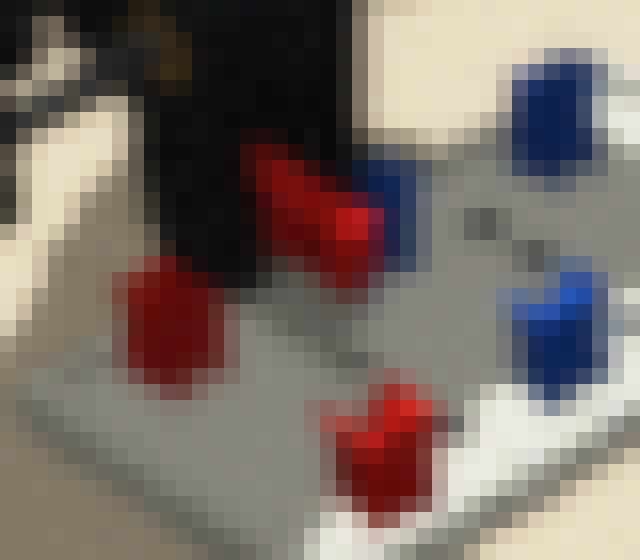

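The comb's red bar ends at about (258–273,215–236) in the 7x frame, against a predicted (259–277, 197–236). It is centred in the grip and lined up over the red posts, so I'll lower it.

>>> step_arm:
  increments:
    - [[-0.05,-0.13,-0.2],[0,0,0]]
    - [[0,0,-0.3],[0,0,0]]
    - [[0,0,-0.4],[0,0,0]]
    - [[0,0,-0.4],[0,0,0]]
    - [[0,0,-0.4],[0,0,0]]
    - [[0,0,-0.4],[0,0,0]]
    - [[0,0,-0.4],[0,0,0]]
    - [[0,0,-0.1],[0,0,0]]
    - [[0,0,0],[0,0,0]]
    - [[0,0,0],[0,0,0]]

```text
clock: 8.3
tool_pos: [0.4559, 0.1069, 0.0263]
eef_rot: [0.765, 0.644, 0.0, 0.0]
contact_force: [-0.9, -0.2, -1.2]
opening: 0.113
finger_force: 15.0
```

```bash
python3 st.py .4562 .107 .0255 -10
```

```text
t 8.3 tcp [0.4559 0.1069 0.0263] ty -9.89 tilt [ 0.0001 -0.    ] F [-0.9 -0.2 -1.2] op 9.9 ff 15.0 q7 -0.94
go [ 0.03  0.01 -0.08] rot [ 0.    0.01 -0.11]
```

>>> step_arm:
  increments:
    - [[0,0,-0.1],[0,0,0]]
    - [[0,0,0],[0,0,0]]
    - [[0,0,0],[0,0,0]]
    - [[0,0,0],[0,0,0]]
    - [[0,0,1],[0,0,0]]
    - [[0,0,2],[0,0,0]]
    - [[0,0,3],[0,0,0]]
    - [[0,0,3],[0,0,0]]
    - [[0,0,3],[0,0,0]]
    - [[0,0,2],[0,0,0]]
  fingers: 0.23

```text
clock: 9.3
tool_pos: [0.4561, 0.1068, 0.1679]
eef_rot: [0.765, 0.643, 0.001, 0.001]
contact_force: [0.0, 0.6, 0.1]
opening: 0.23
finger_force: 0.0
```

```bash
python3 - <<'E'
from h import *
p,d=snap('scene','s4')
cv2.imwrite('pics/s4c.png',cv2.resize(p[140:220,160:270,::-1],None,fx=7,fy=7,interpolation=cv2.INTER_CUBIC))
E
python3 st.py .385 -.3345 .16 14
```

```text
t 9.35 tcp [0.4574 0.1071 0.1698] ty -9.92 tilt [0.0062 0.0015] F [-0.   0.7  1.6] op 20.2 ff 0.0 q7 -0.86
go [ -7.24 -44.16  -0.98] rot [-0.16  0.33 23.92]
```

View pics/s4c.png

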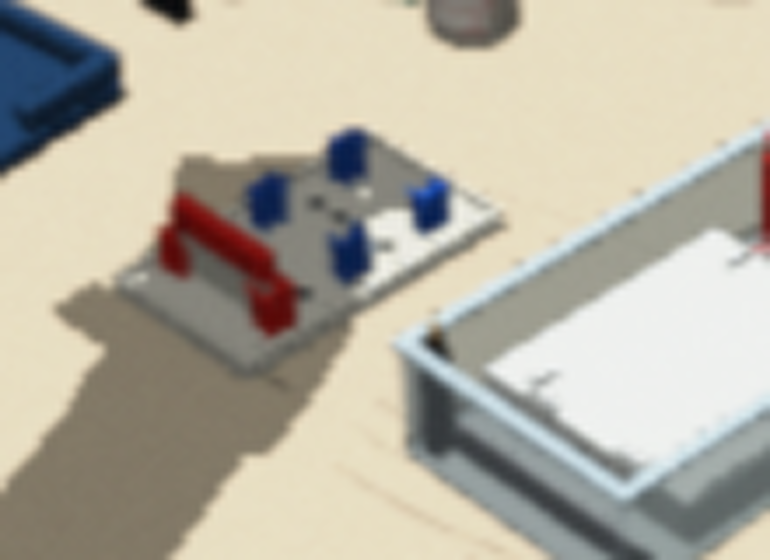

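The comb is down in the red guide, its bar level at (175,205)–(293,290) on both posts. Next is the near gate.

>>> step_arm:
  increments:
    - [[-0.2,-1.5,0],[0,0,0.5]]
    - [[-0.4,-3,0],[0,0,1.5]]
    - [[-0.4,-3,0],[0,0,2]]
    - [[-0.4,-3,0],[0,0,2]]
    - [[-0.5,-3,0],[0,0,2]]
    - [[-0.5,-3,0],[0,0,2]]
    - [[-0.5,-3,0],[0,0,2]]
    - [[-0.5,-3,0],[0,0,2]]
    - [[-0.5,-3,0],[0,0,2]]
    - [[-0.5,-3,0],[0,0,2]]

```text
clock: 10.35
tool_pos: [0.4111, -0.1794, 0.1654]
eef_rot: [0.655, 0.756, -0.0, 0.0]
contact_force: [0.9, 0.3, 0.7]
opening: 0.23
finger_force: 0.0
```

>>> step_arm:
  increments:
    - [[-0.5,-3,0],[0,0,1.5]]
    - [[-0.5,-3,0],[0,0,1.5]]
    - [[-0.5,-3,0],[0,0,1.5]]
    - [[-0.5,-3,0],[0,0,1]]
    - [[-0.5,-2,-0.5],[0,0,0.4]]
    - [[-0.2,-1,-1],[0,0,0]]
    - [[0,-0.66,-1],[0,0,0]]
    - [[0,0,-1],[0,0,0]]
    - [[0,0,-1],[0,0,0]]
    - [[0,0,0],[0,0,0]]

```text
clock: 11.35
tool_pos: [0.3846, -0.3328, 0.1188]
eef_rot: [0.615, 0.789, 0.0, -0.002]
contact_force: [0.4, -0.2, -0.1]
opening: 0.231
finger_force: 0.0
```

```bash
python3 st.py .3848 -.3346 .074 14; python3 - <<'E'
from h import *
c,s=np.cos(-.175),np.sin(-.175)
H=hullmask('scene',.505-.05*c,.0985-.05*s,.032,-.175,(.010,.066,.016))
print(np.round((H-[160,140]+.5)*7).tolist())
E
```

```text
t 11.35 tcp [ 0.3846 -0.3328  0.1188] ty 14.16 tilt [-0.0022  0.0022] F [ 0.4 -0.2 -0.1] op 20.3 ff 0.0 q7 0.22
go [ 0.02 -0.18 -4.48] rot [-0.13 -0.13 -0.16]
[[281.0, 277.0], [264.0, 287.0], [171.0, 225.0], [168.0, 197.0], [185.0, 187.0], [279.0, 249.0]]
```

>>> step_arm:
  increments:
    - [[0,-0.18,-0.9],[0,0,-0.1]]
    - [[0,0,-0.9],[0,0,0]]
    - [[0,0,-0.9],[0,0,0]]
    - [[0,0,-0.9],[0,0,0]]
    - [[0,0,-0.6],[0,0,0]]
    - [[0,0,-0.35],[0,0,0]]
    - [[0,0,0],[0,0,0]]
    - [[0,0,0],[0,0,0]]
    - [[0,0,0],[0,0,0]]
    - [[0,0,0],[0,0,0]]

```text
clock: 12.35
tool_pos: [0.385, -0.3367, 0.075]
eef_rot: [0.616, 0.787, 0.0, 0.0]
contact_force: [-0.1, 0.6, -0.3]
opening: 0.23
finger_force: 0.0
```

>>> step_arm:
  increments:
    - [[0,0,0],[0,0,0]]
    - [[0,0,0],[0,0,0]]
    - [[0,0,0],[0,0,0]]
    - [[0,0,0],[0,0,0]]
    - [[0,0,0.2],[0,0,0]]
    - [[0,0,0.5],[0,0,0]]
    - [[0,0,1],[0,0,0]]
    - [[0,0,1.5],[0,0,0]]
    - [[0,0,2],[0,0,0]]
    - [[0,0,2.5],[0,0,0]]
  fingers: 0
  grip_force: 15

```text
clock: 13.35
tool_pos: [0.3844, -0.3362, 0.1527]
eef_rot: [0.616, 0.788, 0.0, -0.001]
contact_force: [0.3, 0.2, 1.1]
opening: 0.11
finger_force: 15.0
```

```bash
python3 st.py .505 .0985 .16 -10
```

```text
t 13.35 tcp [ 0.3844 -0.3362  0.1527] ty 13.92 tilt [-0.0009  0.0008] F [0.3 0.2 1.1] op 9.7 ff 15.0 q7 0.27
go [12.06 43.47  0.73] rot [ -0.06  -0.04 -23.92]
```

>>> step_arm:
  increments:
    - [[0.2,0.5,1],[0,0,-0.4]]
    - [[0.5,1.5,0],[0,0,-1]]
    - [[0.6,2.5,0],[0,0,-1.5]]
    - [[0.7,3,0],[0,0,-2]]
    - [[0.8,3,0],[0,0,-2]]
    - [[0.8,3,0],[0,0,-2]]
    - [[0.8,3,0],[0,0,-2]]
    - [[0.8,3,0],[0,0,-2]]
    - [[0.8,3,0],[0,0,-2]]
    - [[0.8,3,0],[0,0,-2]]

```text
clock: 14.35
tool_pos: [0.4529, -0.0798, 0.1618]
eef_rot: [0.726, 0.688, 0.0, -0.0]
contact_force: [0.5, -0.2, 0.7]
opening: 0.108
finger_force: 15.0
```

>>> step_arm:
  increments:
    - [[0.8,3,0],[0,0,-2]]
    - [[0.8,3,0],[0,0,-1.5]]
    - [[0.8,3,0],[0,0,-1.5]]
    - [[0.8,3,0],[0,0,-1]]
    - [[0.8,2.5,0],[0,0,-1]]
    - [[0.7,1.7,0],[0,0,0]]
    - [[0.4,1,0],[0,0,0]]
    - [[0.16,0.5,-1],[0,0,0]]
    - [[0,0,-1.5],[0,0,0]]
    - [[0,0,-1],[0,0,0]]

```text
clock: 15.35
tool_pos: [0.5045, 0.0943, 0.1254]
eef_rot: [0.766, 0.642, -0.001, -0.0]
contact_force: [-0.8, 0.2, -0.3]
opening: 0.111
finger_force: 15.0
```

```bash
python3 st.py .505 .0965 .055 -10
```

```text
t 15.35 tcp [0.5045 0.0943 0.1254] ty -10.05 tilt [-0.0019 -0.0013] F [-0.8  0.2 -0.3] op 9.8 ff 15.0 q7 -0.84
go [ 0.05  0.22 -7.04] rot [ 0.07 -0.11  0.05]
```

>>> step_arm:
  increments:
    - [[0.05,0.22,-1],[0,0,0]]
    - [[0,0,-1.5],[0,0,0]]
    - [[0,0,-1.5],[0,0,0]]
    - [[0,0,-1.5],[0,0,0]]
    - [[0,0,-1],[0,0,0]]
    - [[0,0,-0.5],[0,0,0]]
    - [[0,0,0],[0,0,0]]
    - [[0,0,0],[0,0,0]]
    - [[0,0,0],[0,0,0]]
    - [[0,0,0],[0,0,0]]

```text
clock: 16.35
tool_pos: [0.5063, 0.0977, 0.0573]
eef_rot: [0.766, 0.643, 0.001, 0.0]
contact_force: [1.1, -1.0, -0.9]
opening: 0.111
finger_force: 15.0
```

```bash
python3 - <<'E'
from h import *
p,d=snap('scene','s5')
cv2.imwrite('pics/s5c.png',cv2.resize(p[140:200,170:240,::-1],None,fx=10,fy=10,interpolation=cv2.INTER_CUBIC))
s=r.get_state();t=s['tool_pos']; c,q=np.cos(-.175),np.sin(-.175)
H=hullmask('scene',t[0]-.002*q,t[1]+.002*c,t[2]+.007,-.175,(.010,.042,.014)); print(np.round((H-[170,140]+.5)*10).tolist())
H=hullmask('scene',t[0]-.002*q,t[1]+.002*c,t[2]-.019,-.175,(.003,.054,.026)); print(np.round((H-[170,140]+.5)*10).tolist())
E
python3 st.py .505 .0965 .027 -10
```

```text
[[391.0, 226.0], [367.0, 240.0], [281.0, 186.0], [278.0, 150.0], [302.0, 137.0], [388.0, 190.0]]
[[400.0, 305.0], [393.0, 309.0], [283.0, 239.0], [277.0, 173.0], [284.0, 170.0], [395.0, 239.0]]
t 16.4 tcp [0.5062 0.0977 0.0572] ty -10.0 tilt [0.0009 0.0002] F [ 0.   0.2 -0.7] op 9.6 ff 15.0 q7 -0.89
go [-0.12 -0.12 -3.02] rot [-0.01  0.05 -0.  ]
```

View pics/s5c.png

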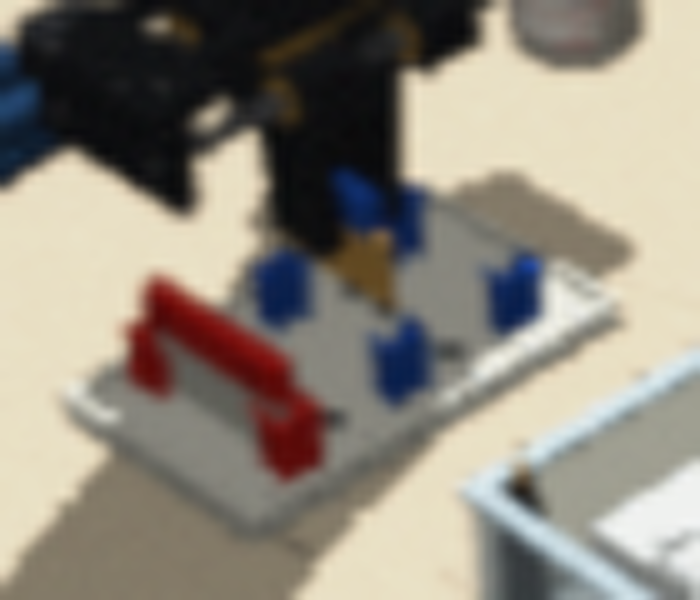

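The gate blade's lower corner is at (393,308), against a predicted (396,307). It points at the blue post's notch at (405,330), so I'll lower it.

>>> step_arm:
  increments:
    - [[-0.1,-0.12,-0.2],[0,0,0]]
    - [[0,0,-0.4],[0,0,0]]
    - [[0,0,-0.4],[0,0,0]]
    - [[0,0,-0.5],[0,0,0]]
    - [[0,0,-0.5],[0,0,0]]
    - [[0,0,-0.5],[0,0,0]]
    - [[0,0,-0.4],[0,0,0]]
    - [[0,0,-0.15],[0,0,0]]
    - [[0,0,0],[0,0,0]]
    - [[0,0,0],[0,0,0]]

```text
clock: 17.4
tool_pos: [0.5053, 0.0964, 0.0267]
eef_rot: [0.766, 0.643, 0.0, 0.0]
contact_force: [-1.6, -0.7, 5.5]
opening: 0.11
finger_force: 15.0
```

```bash
python3 st.py .505 .0965 .027 -10
```

```text
t 17.4 tcp [0.5053 0.0964 0.0267] ty -9.99 tilt [ 0.001  -0.0002] F [-1.6 -0.7  5.5] op 9.7 ff 15.0 q7 -0.91
go [-0.03  0.01  0.03] rot [ 0.01  0.06 -0.01]
```

Seated, with 5.5 N on contact. I'll release it, then go to the far gate.

>>> step_arm:
  increments:
    - [[0,0,0],[0,0,0]]
    - [[0,0,0],[0,0,0]]
    - [[0,0,0],[0,0,0]]
    - [[0,0,1],[0,0,0]]
    - [[0,0,2],[0,0,0]]
    - [[0,0,3],[0,0,0]]
    - [[0,0,3],[0,0,0]]
    - [[0,0,3],[0,0,0]]
    - [[0,0,2],[0,0,0]]
    - [[0,0,0],[0,0,0]]
  fingers: 0.23

```text
clock: 18.4
tool_pos: [0.5066, 0.0969, 0.1693]
eef_rot: [0.766, 0.643, 0.003, 0.001]
contact_force: [-0.2, -0.8, -0.6]
opening: 0.227
finger_force: 0.0
```

```bash
python3 - <<'E'
from h import *
p,d=snap('scene','s6')
s=r.get_state(); c,q=np.cos(-.175),np.sin(-.175)
cv2.imwrite('pics/s6c.png',cv2.resize(p[150:200,170:240,::-1],None,fx=10,fy=10,interpolation=cv2.INTER_CUBIC))
m=cmask(p,'blue',(188,150,214,185));print(m.sum())
H=hullmask('scene',.505,.0985,.034,-.175,(.010,.042,.014)); print(np.round((H-[170,150]+.5)*10).tolist())
E
python3 st.py .5012 -.3054 .12 14
```

```text
36
[[396.0, 207.0], [373.0, 220.0], [287.0, 165.0], [284.0, 130.0], [308.0, 117.0], [394.0, 171.0]]
t 18.45 tcp [0.5057 0.0965 0.1677] ty -10.01 tilt [0.0031 0.0007] F [-0.9 -0.3 -0.1] op 20.4 ff 0.0 q7 -0.81
go [ -0.45 -40.19  -4.77] rot [-0.08  0.16 24.01]
```

View pics/s6c.png

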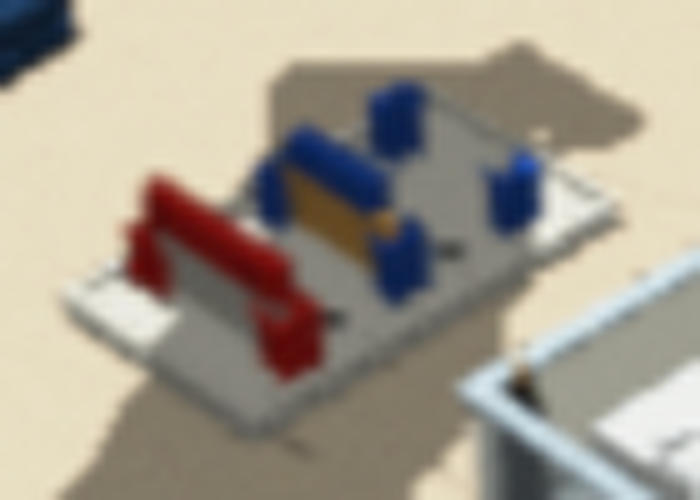

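The gate is home: its bar is at (285–390, 125–210) and the prediction was (284–396, 117–220). Now the far gate.

>>> step_arm:
  increments:
    - [[0,-1.5,0],[0,0,0.5]]
    - [[0,-3,0],[0,0,1.5]]
    - [[0,-3,0],[0,0,2]]
    - [[0,-3,0],[0,0,2]]
    - [[0,-3,0],[0,0,2]]
    - [[0,-3,0],[0,0,2]]
    - [[-0.1,-3,0],[0,0,2]]
    - [[-0.1,-3,0],[0,0,2]]
    - [[-0.1,-3,0],[0,0,2]]
    - [[-0.1,-3,0],[0,0,2]]

```text
clock: 19.45
tool_pos: [0.4998, -0.1896, 0.1649]
eef_rot: [0.655, 0.755, -0.001, -0.001]
contact_force: [0.2, 0.1, 0.7]
opening: 0.232
finger_force: 0.0
```

>>> step_arm:
  increments:
    - [[0,-3,0],[0,0,1.5]]
    - [[0,-3,0],[0,0,1.5]]
    - [[0,-2.5,0],[0,0,1.5]]
    - [[0,-1.7,0],[0,0,1]]
    - [[0,-1,-0.5],[0,0,0.5]]
    - [[0,-0.5,-1],[0,0,0]]
    - [[0,0,-1],[0,0,0]]
    - [[0,0,-1],[0,0,0]]
    - [[0,0,-1],[0,0,0]]
    - [[0,0,0],[0,0,0]]

```text
clock: 20.45
tool_pos: [0.5001, -0.3041, 0.1196]
eef_rot: [0.615, 0.789, -0.0, -0.002]
contact_force: [-0.7, 0.1, -0.1]
opening: 0.226
finger_force: 0.0
```

```bash
python3 st.py .5012 -.3054 .074 14
```

```text
t 20.45 tcp [ 0.5001 -0.3041  0.1196] ty 14.11 tilt [-0.0027  0.0016] F [-0.7  0.1 -0.1] op 19.9 ff 0.0 q7 0.18
go [ 0.11 -0.13 -4.56] rot [-0.09 -0.16 -0.11]
```

>>> step_arm:
  increments:
    - [[0.1,0,-0.9],[0,0,0]]
    - [[0,0,-0.9],[0,0,0]]
    - [[0,0,-0.9],[0,0,0]]
    - [[0,0,-0.9],[0,0,0]]
    - [[0,0,-0.6],[0,0,0]]
    - [[0,0,-0.35],[0,0,0]]
    - [[0,0,0],[0,0,0]]
    - [[0,0,0],[0,0,0]]
    - [[0,0,0],[0,0,0]]
    - [[0,0,0],[0,0,0]]

```text
clock: 21.45
tool_pos: [0.5022, -0.3056, 0.0761]
eef_rot: [0.616, 0.788, 0.0, 0.0]
contact_force: [0.6, -0.2, -0.6]
opening: 0.229
finger_force: 0.0
```

>>> step_arm:
  increments:
    - [[0,0,0],[0,0,0]]
    - [[0,0,0],[0,0,0]]
    - [[0,0,0],[0,0,0]]
    - [[0,0,0],[0,0,0]]
    - [[0,0,0.2],[0,0,0]]
    - [[0,0,0.5],[0,0,0]]
    - [[0,0,1],[0,0,0]]
    - [[0,0,1.5],[0,0,0]]
    - [[0,0,2],[0,0,0]]
    - [[0,0,2.5],[0,0,0]]
  fingers: 0
  grip_force: 15

```text
clock: 22.45
tool_pos: [0.5017, -0.3054, 0.1542]
eef_rot: [0.616, 0.788, 0.0, -0.0]
contact_force: [0.8, -0.4, 0.6]
opening: 0.109
finger_force: 15.0
```

```bash
python3 st.py .5542 .0898 .16 -10
```

```text
t 22.45 tcp [ 0.5017 -0.3054  0.1542] ty 14.02 tilt [-0.0003  0.0003] F [ 0.8 -0.4  0.6] op 9.6 ff 15.0 q7 0.21
go [ 5.25 39.52  0.58] rot [-2.000e-02 -1.000e-02 -2.402e+01]
```

>>> step_arm:
  increments:
    - [[0.2,0.5,1],[0,0,-0.5]]
    - [[0.3,1.5,0],[0,0,-1]]
    - [[0.3,2.5,0],[0,0,-1.5]]
    - [[0.3,3,0],[0,0,-2]]
    - [[0.3,3,0],[0,0,-2]]
    - [[0.3,3,0],[0,0,-2]]
    - [[0.3,3,0],[0,0,-2]]
    - [[0.3,3,0],[0,0,-2]]
    - [[0.3,3,0],[0,0,-2]]
    - [[0.3,3,0],[0,0,-2]]

```text
clock: 23.45
tool_pos: [0.5309, -0.0487, 0.1631]
eef_rot: [0.726, 0.688, 0.0, 0.0]
contact_force: [0.4, 0.5, -0.2]
opening: 0.112
finger_force: 15.0
```

>>> step_arm:
  increments:
    - [[0.3,3,0],[0,0,-2]]
    - [[0.3,3,0],[0,0,-1.5]]
    - [[0.3,2.7,0],[0,0,-1.5]]
    - [[0.3,2.2,0],[0,0,-1]]
    - [[0.3,1.6,0],[0,0,-1]]
    - [[0.3,1,0],[0,0,0]]
    - [[0.2,0.5,0],[0,0,0]]
    - [[0.2,0,-1],[0,0,0]]
    - [[0,0,-1.5],[0,0,0]]
    - [[0,0,-1],[0,0,0]]

```text
clock: 24.45
tool_pos: [0.5524, 0.0878, 0.1263]
eef_rot: [0.767, 0.642, -0.001, 0.0]
contact_force: [-0.5, -0.3, -0.6]
opening: 0.112
finger_force: 15.0
```

```bash
python3 st.py .5542 .0898 .056 -10
```

```text
t 24.45 tcp [0.5524 0.0878 0.1263] ty -10.09 tilt [-0.0016 -0.0013] F [-0.5 -0.3 -0.6] op 9.9 ff 15.0 q7 -0.79
go [ 0.18  0.2  -7.03] rot [ 0.08 -0.09  0.09]
```

>>> step_arm:
  increments:
    - [[0.08,0.08,-1],[0,0,0]]
    - [[0,0,-1.5],[0,0,0]]
    - [[0,0,-1.5],[0,0,0]]
    - [[0,0,-1.5],[0,0,0]]
    - [[0,0,-1],[0,0,0]]
    - [[0,0,-0.5],[0,0,0]]
    - [[0,0,0],[0,0,0]]
    - [[0,0,0],[0,0,0]]
    - [[0,0,0],[0,0,0]]
    - [[0,0,0],[0,0,0]]

```text
clock: 25.45
tool_pos: [0.5541, 0.0903, 0.0583]
eef_rot: [0.766, 0.643, 0.0, 0.0]
contact_force: [0.1, -0.7, -0.7]
opening: 0.111
finger_force: 15.0
```

```bash
python3 st.py .5542 .0898 .028 -10
```

```text
t 25.45 tcp [0.5541 0.0903 0.0583] ty -10.0 tilt [0.0011 0.0002] F [ 0.1 -0.7 -0.7] op 9.7 ff 15.0 q7 -0.84
go [ 0.01 -0.05 -3.03] rot [-0.01  0.06 -0.  ]
```

>>> step_arm:
  increments:
    - [[0,-0.05,-0.2],[0,0,0]]
    - [[0,0,-0.4],[0,0,0]]
    - [[0,0,-0.4],[0,0,0]]
    - [[0,0,-0.5],[0,0,0]]
    - [[0,0,-0.5],[0,0,0]]
    - [[0,0,-0.5],[0,0,0]]
    - [[0,0,-0.4],[0,0,0]]
    - [[0,0,-0.15],[0,0,0]]
    - [[0,0,0],[0,0,0]]
    - [[0,0,0],[0,0,0]]

```text
clock: 26.45
tool_pos: [0.5536, 0.0898, 0.0278]
eef_rot: [0.766, 0.643, -0.0, 0.0]
contact_force: [-2.2, -1.1, 5.9]
opening: 0.113
finger_force: 15.0
```

>>> step_arm:
  increments:
    - [[0,0,0],[0,0,0]]
    - [[0,0,0],[0,0,0]]
    - [[0,0,0],[0,0,0]]
    - [[0,0,1],[0,0,0]]
    - [[0,0,2],[0,0,0]]
    - [[0,0,3],[0,0,0]]
    - [[0,0,3],[0,0,0]]
    - [[0,0,3],[0,0,0]]
    - [[0,0,2],[0,0,0]]
    - [[0,0,0],[0,0,0]]
  fingers: 0.23

```text
clock: 27.45
tool_pos: [0.5556, 0.0903, 0.1705]
eef_rot: [0.766, 0.643, 0.003, 0.001]
contact_force: [0.8, -1.0, 0.8]
opening: 0.23
finger_force: 0.0
```

```bash
python3 - <<'E'
from h import *
p,d=snap('scene','s7'); q,d=snap('top','t7')
a=cv2.resize(p[140:200,170:240,::-1],None,fx=6,fy=6,interpolation=cv2.INTER_CUBIC)
b=cv2.resize(p[190:250,280:350,::-1],None,fx=6,fy=6,interpolation=cv2.INTER_CUBIC)
c=cv2.resize(q[165:235,300:370,::-1],None,fx=5,fy=5,interpolation=cv2.INTER_CUBIC)
o=np.zeros((600,800,3),np.uint8); o[:360,:420]=a; o[240:600,380:800]=b; o[250:600,:350]=c; o[:240,420:]=0
cv2.imwrite('pics/s7c.png',o)
H=hullmask('scene',.5542,.0898,.034,-.175,(.010,.042,.014)); print(np.round((H-[170,140]+.5)*6).tolist())
E
python3 st.py .443 -.320 .12 -76
```

```text
[[307.0, 145.0], [293.0, 152.0], [242.0, 121.0], [240.0, 100.0], [254.0, 92.0], [306.0, 124.0]]
t 27.55 tcp [0.5537 0.0896 0.1676] ty -10.0 tilt [ 0.0007 -0.0001] F [-0.3  0.3 -0.1] op 20.4 ff 0.0 q7 -0.76
go [-11.07 -40.96  -4.76] rot [ 3.0e-02  3.0e-02 -6.6e+01]
```

View pics/s7c.png

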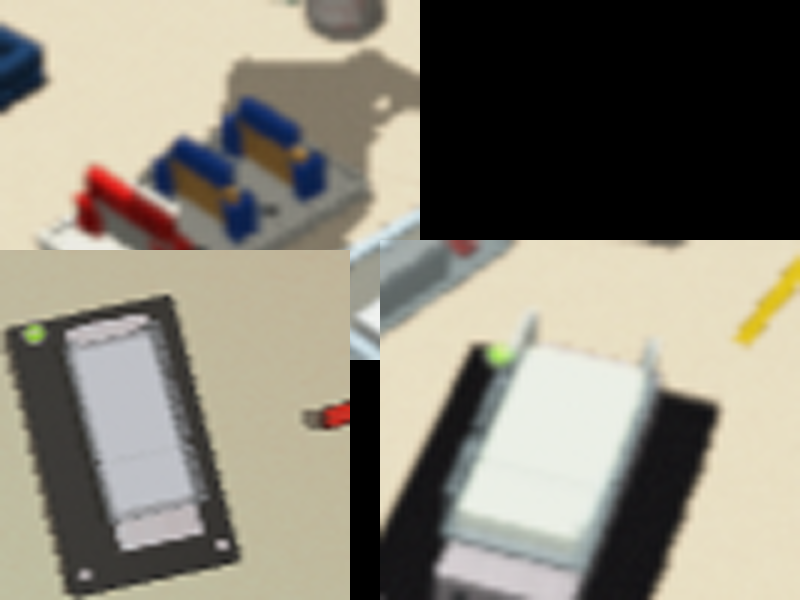

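The second gate is home too: its bar is at (235–300, 97–150), as predicted. The open tray stands undisturbed, so I go to it with the fingers across its width.

>>> step_arm:
  increments:
    - [[-0.3,-1.5,0],[0,0,-2]]
    - [[-0.6,-2.3,0],[0,0,-4]]
    - [[-0.6,-2.3,0],[0,0,-4]]
    - [[-0.6,-2.3,0],[0,0,-4]]
    - [[-0.6,-2.3,0],[0,0,-4]]
    - [[-0.6,-2.3,0],[0,0,-4]]
    - [[-0.6,-2.3,0],[0,0,-4]]
    - [[-0.6,-2.3,0],[0,0,-4]]
    - [[-0.6,-2.3,0],[0,0,-4]]
    - [[-0.6,-2.3,0],[0,0,-4]]
  fingers: 1.0

```text
clock: 28.55
tool_pos: [0.4948, -0.1343, 0.1661]
eef_rot: [0.935, 0.356, -0.002, -0.0]
contact_force: [0.4, 0.0, 0.3]
opening: 1.002
finger_force: 0.0
```

>>> step_arm:
  increments:
    - [[-0.6,-2.3,0],[0,0,-4]]
    - [[-0.6,-2.3,0],[0,0,-4]]
    - [[-0.6,-2.3,0],[0,0,-4]]
    - [[-0.6,-2.3,0],[0,0,-4]]
    - [[-0.6,-2.3,0],[0,0,-4]]
    - [[-0.6,-2.3,0],[0,0,-4]]
    - [[-0.6,-2.3,0],[0,0,-3]]
    - [[-0.6,-1.7,0],[0,0,-1]]
    - [[-0.4,-1,0],[0,0,0]]
    - [[-0.3,0,0],[0,0,0]]

```text
clock: 29.55
tool_pos: [0.44, -0.3219, 0.1664]
eef_rot: [0.993, 0.12, -0.001, 0.0]
contact_force: [-0.7, -0.3, -0.1]
opening: 1.002
finger_force: 0.0
```

```bash
python3 st.py .443 -.320 .10 -76
```

```text
t 29.55 tcp [ 0.44   -0.3219  0.1664] ty -76.18 tilt [-0.0019 -0.0003] F [-0.7 -0.3 -0.1] op 88.2 ff 0.0 q7 -0.9
go [ 0.3   0.19 -6.64] rot [ 0.02 -0.11  0.18]
```

>>> step_arm:
  increments:
    - [[0.3,0.25,-1],[0,0,0.15]]
    - [[0,0,-2],[0,0,0]]
    - [[0,0,-2],[0,0,0]]
    - [[0,0,-1.5],[0,0,0]]
    - [[0,0,-1.2],[0,0,0]]
    - [[0,0,-1],[0,0,0]]
    - [[0,0,-0.8],[0,0,0]]
    - [[0,0,0],[0,0,0]]
    - [[0,0,0],[0,0,0]]
    - [[0,0,0],[0,0,0]]

```text
clock: 30.55
tool_pos: [0.4451, -0.318, 0.0728]
eef_rot: [0.992, 0.123, 0.0, 0.0]
contact_force: [-0.1, 0.2, 1.0]
opening: 0.999
finger_force: 0.0
```

```bash
python3 st.py .443 -.320 .056 -76
```

```text
t 30.55 tcp [ 0.4451 -0.318   0.0728] ty -75.85 tilt [ 0.0011 -0.0007] F [-0.1  0.2  1. ] op 87.9 ff 0.0 q7 -0.92
go [-0.21 -0.2  -1.68] rot [ 0.04  0.06 -0.15]
```

>>> step_arm:
  increments:
    - [[-0.2,-0.2,-0.5],[0,0,-0.15]]
    - [[0,0,-0.6],[0,0,0]]
    - [[0,0,-0.5],[0,0,0]]
    - [[0,0,0],[0,0,0]]
    - [[0,0,0],[0,0,0]]
    - [[0,0,0],[0,0,0]]
    - [[0,0,0],[0,0,0]]
    - [[0,0,0],[0,0,0]]
    - [[0,0,0],[0,0,0]]
    - [[0,0,0],[0,0,0]]

```text
clock: 31.55
tool_pos: [0.4428, -0.3197, 0.0563]
eef_rot: [0.993, 0.122, 0.0, 0.0]
contact_force: [-0.5, 0.4, -0.4]
opening: 1.001
finger_force: 0.0
```

>>> step_arm:
  increments:
    - [[0,0,0],[0,0,0]]
    - [[0,0,0],[0,0,0]]
    - [[0,0,0],[0,0,0]]
    - [[0,0,0],[0,0,0]]
    - [[0,0,0],[0,0,0]]
    - [[0,0,0],[0,0,0]]
    - [[0,0,0.1],[0,0,0]]
    - [[0,0,0.2],[0,0,0]]
    - [[0,0,0.3],[0,0,0]]
    - [[0,0,0.4],[0,0,0]]
  fingers: 0
  grip_force: 25

```text
clock: 32.55
tool_pos: [0.4426, -0.3196, 0.0664]
eef_rot: [0.993, 0.122, -0.0, -0.0]
contact_force: [0.0, -1.3, -0.3]
opening: 0.722
finger_force: 25.0
```

```bash
python3 st.py .5215 -.1115 .15 -101.3
```

```text
t 32.55 tcp [ 0.4426 -0.3196  0.0664] ty -75.99 tilt [-0.0003  0.0001] F [ 0.  -1.3 -0.3] op 63.6 ff 25.0 q7 -0.92
go [ 7.89 20.81  8.36] rot [-1.000e-02 -1.000e-02 -2.531e+01]
```

Tray gripped at 63.6 mm. I'll lift it level, then refine the tank pose with a crop from an earlier unobstructed view.

>>> step_arm:
  increments:
    - [[0,0,0.7],[0,0,0]]
    - [[0,0,1],[0,0,0]]
    - [[0,0,1.5],[0,0,0]]
    - [[0,0,1.5],[0,0,0]]
    - [[0,0,1.2],[0,0,0]]
    - [[0,0,0.8],[0,0,0]]
    - [[0,0,0.4],[0,0,0]]
    - [[0,0,0],[0,0,0]]
    - [[0,0,0],[0,0,0]]
    - [[0,0,0],[0,0,0]]

```text
clock: 33.55
tool_pos: [0.4424, -0.3195, 0.1366]
eef_rot: [0.993, 0.122, -0.0, -0.0]
contact_force: [-0.1, -0.3, -2.3]
opening: 0.725
finger_force: 25.0
```

```bash
python3 - <<'E'
from h import *
p=cv2.imread('pics/s2.png'); q=cv2.imread('pics/t2.png')
a=cv2.resize(p[150:225,212:307],None,fx=8,fy=8,interpolation=cv2.INTER_CUBIC)
cv2.imwrite('pics/tk.png',a)
q=cv2.imread('pics/t7.png')
b=cv2.resize(q[138:218,235:300],None,fx=7,fy=7,interpolation=cv2.INTER_CUBIC)
cv2.imwrite('pics/tk2.png',b)
E
python3 st.py
```

```text
t 33.55 tcp [ 0.4424 -0.3195  0.1366] ty -75.99 tilt [-0.0011  0.0006] F [-0.1 -0.3 -2.3] op 63.8 ff 25.0 q7 -0.91
```

View pics/tk.png

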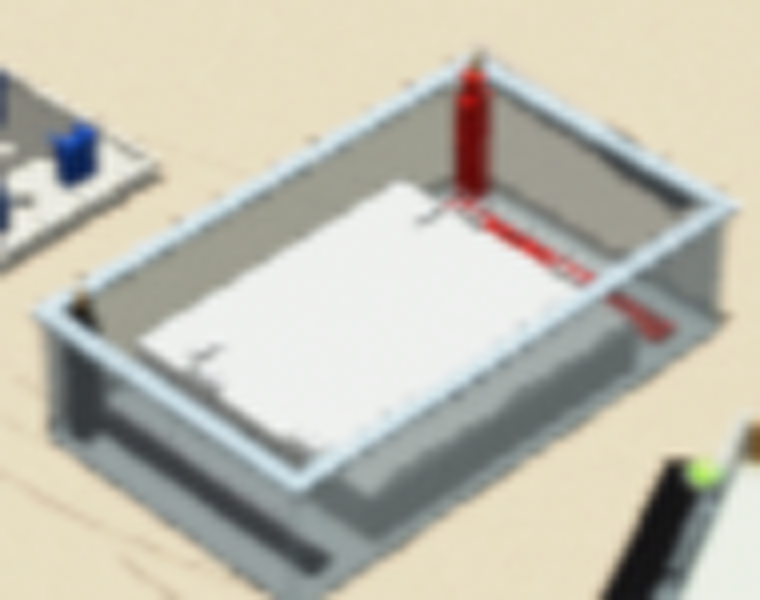

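```bash
python3 - <<'E'
from h import *
f=lambda a,b,z:W('scene',212+(a+.5)/8-.5,150+(b+.5)/8-.5,z=z)[:2]
q=np.array([f(*a,.064) for a in((36,312),(297,492),(738,206),(478,52))]); print('rim',np.round(q,4).tolist(),q.mean(0))
for a,b in((0,3),(1,2)): e=q[b]-q[a]; print('long',np.linalg.norm(e),np.arctan2(e[1],e[0]))
for a,b in((1,0),(2,3)): e=q[b]-q[a]; print('short',np.linalg.norm(e),np.arctan2(-e[0],e[1]))
q=np.array([f(*a,.028) for a in((138,345),(400,180),(637,322),(370,497))]); print('plat',np.round(q,4).tolist(),q.mean(0))
print('base',f(52,440,0),f(728,320,0),(f(52,440,0)+f(728,320,0))/2)
# projected table check: table centre in scene vs top for cam bias
E
```

```text
rim [[0.4169, -0.0228], [0.3901, -0.1589], [0.6186, -0.2031], [0.6479, -0.0669]] [ 0.51839212 -0.11291947]
long 0.23516287059626012 -0.18855366116106623
long 0.2327541630721327 -0.19109977754470556
short 0.13862763044621018 -0.19435817933747038
short 0.13925501094857068 -0.21163656112645388
plat [[0.4572, -0.0382], [0.5994, -0.0623], [0.5761, -0.1862], [0.4359, -0.1587]] [ 0.51715178 -0.11134741]
base [ 0.42011337 -0.02414912] [ 0.62754635 -0.19821352] [ 0.52382986 -0.11118132]
```

>>> step_arm:
  increments:
    - [[0.2,0.4,0],[0,0,-0.6]]
    - [[0.4,1,0],[0,0,-1.2]]
    - [[0.6,1.6,0],[0,0,-1.8]]
    - [[0.7,2,0],[0,0,-2.4]]
    - [[0.8,2.2,0],[0,0,-2.5]]
    - [[0.8,2.2,0],[0,0,-2.6]]
    - [[0.8,2.2,0],[0,0,-2.6]]
    - [[0.8,2.2,0],[0,0,-2.6]]
    - [[0.8,2,0],[0,0,-2.6]]
    - [[0.7,1.8,0],[0,0,-2.4]]

```text
clock: 34.55
tool_pos: [0.5092, -0.1418, 0.1369]
eef_rot: [0.998, -0.064, -0.0, -0.0]
contact_force: [0.1, 0.1, -2.1]
opening: 0.722
finger_force: 25.0
```

>>> step_arm:
  increments:
    - [[0.6,1.5,0],[0,0,-1.8]]
    - [[0.4,1,0],[0,0,-1.2]]
    - [[0.2,0.5,0],[0,0,-0.6]]
    - [[0,0.2,0],[0,0,0]]
    - [[0,0,-0.5],[0,0,0]]
    - [[0,0,-1],[0,0,0]]
    - [[0,0,-1],[0,0,0]]
    - [[0,0,-0.5],[0,0,0]]
    - [[0,0,0],[0,0,0]]
    - [[0,0,0],[0,0,0]]

```text
clock: 35.55
tool_pos: [0.5206, -0.1119, 0.107]
eef_rot: [0.995, -0.095, -0.0, 0.0]
contact_force: [0.7, 0.4, -1.3]
opening: 0.721
finger_force: 25.0
```

```bash
python3 st.py .5205 -.1115 .042 -101.1
```

```text
t 35.55 tcp [ 0.5206 -0.1119  0.107 ] ty -100.91 tilt [-0.0004 -0.0001] F [ 0.7  0.4 -1.3] op 63.5 ff 25.0 q7 -1.51
go [-0.01  0.04 -6.5 ] rot [ 0.   -0.02 -0.19]
```

>>> step_arm:
  increments:
    - [[0,0.04,-0.5],[0,0,-0.15]]
    - [[0,0,-1],[0,0,0]]
    - [[0,0,-1.3],[0,0,0]]
    - [[0,0,-1.3],[0,0,0]]
    - [[0,0,-1.1],[0,0,0]]
    - [[0,0,-0.7],[0,0,0]]
    - [[0,0,-0.4],[0,0,0]]
    - [[0,0,0],[0,0,0]]
    - [[0,0,0],[0,0,0]]
    - [[0,0,0],[0,0,0]]

```text
clock: 36.55
tool_pos: [0.5211, -0.1114, 0.0447]
eef_rot: [0.995, -0.096, 0.0, 0.0]
contact_force: [1.1, 0.7, -2.2]
opening: 0.723
finger_force: 25.0
```

```bash
python3 - <<'E'
from h import *
p,d=snap('scene','s8'); q,d=snap('top','t8')
o=np.zeros((600,800,3),np.uint8)
o[:400,:480]=cv2.resize(p[145:225,212:308,::-1],None,fx=5,fy=5,interpolation=cv2.INTER_CUBIC)
o[100:600,460:]=cv2.resize(q[132:232,235:303,::-1],None,fx=5,fy=5,interpolation=cv2.INTER_CUBIC)
cv2.imwrite('pics/s8c.png',o)
E
python3 st.py .5205 -.1115 .032 -101.1
```

```text
t 36.65 tcp [ 0.5211 -0.1114  0.0447] ty -101.04 tilt [ 0.0009 -0.0002] F [ 0.4 -1.2 -1.3] op 63.6 ff 25.0 q7 -1.5
go [-0.06 -0.01 -1.27] rot [ 0.01  0.05 -0.06]
```

View pics/s8c.png

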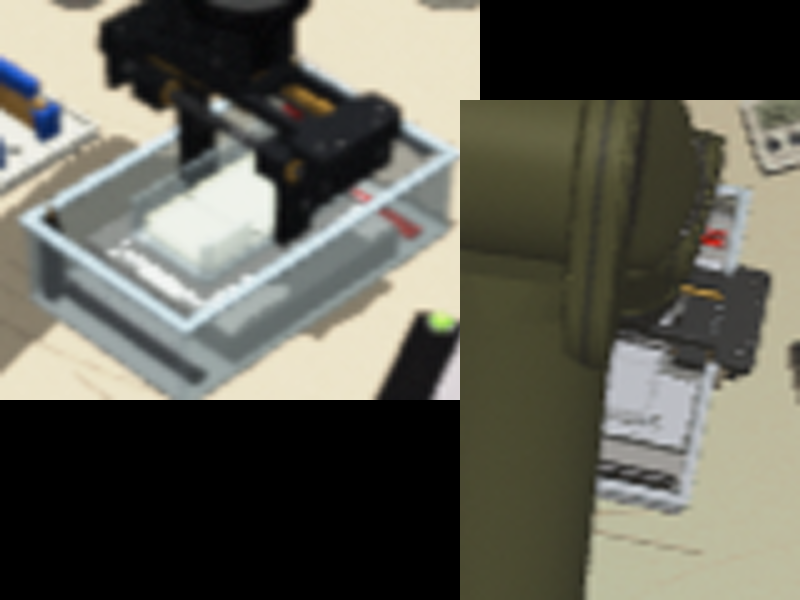

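The tray hangs level between the long walls over the platform, wells end toward the black electrode at (130,330). I'll lower it gently.

>>> step_arm:
  increments:
    - [[-0.06,0,-0.2],[0,0,0]]
    - [[0,0,-0.2],[0,0,0]]
    - [[0,0,-0.2],[0,0,0]]
    - [[0,0,-0.2],[0,0,0]]
    - [[0,0,-0.2],[0,0,0]]
    - [[0,0,-0.15],[0,0,0]]
    - [[0,0,-0.1],[0,0,0]]
    - [[0,0,0],[0,0,0]]
    - [[0,0,0],[0,0,0]]
    - [[0,0,0],[0,0,0]]

```text
clock: 37.65
tool_pos: [0.5201, -0.1113, 0.0322]
eef_rot: [0.995, -0.096, 0.0, -0.0]
contact_force: [-1.0, -0.1, 5.6]
opening: 0.721
finger_force: 25.0
```

```bash
python3 st.py .5205 -.1115 .032 -101.1
```

```text
t 37.65 tcp [ 0.5201 -0.1113  0.0322] ty -101.04 tilt [ 0.0001 -0.    ] F [-1.  -0.1  5.6] op 63.5 ff 25.0 q7 -1.5
go [ 0.04 -0.02 -0.02] rot [ 0.    0.   -0.06]
```

Contact at platform height (0.0322 against an expected 0.0323), so the tray is seated. I'll release it part-way open and lift straight up.

>>> step_arm:
  increments:
    - [[0,0,0],[0,0,0]]
    - [[0,0,0],[0,0,0]]
    - [[0,0,0],[0,0,0]]
    - [[0,0,0],[0,0,0]]
    - [[0,0,1],[0,0,0]]
    - [[0,0,2],[0,0,0]]
    - [[0,0,3],[0,0,0]]
    - [[0,0,3],[0,0,0]]
    - [[0,0,2],[0,0,0]]
    - [[0,0,0],[0,0,0]]
  fingers: 0.86

```text
clock: 38.65
tool_pos: [0.5219, -0.1118, 0.1448]
eef_rot: [0.995, -0.096, 0.003, 0.0]
contact_force: [0.3, 0.7, 0.3]
opening: 0.862
finger_force: 0.0
```

```bash
python3 st.py .443 -.320 .08 -76
```

```text
t 38.65 tcp [ 0.5219 -0.1118  0.1448] ty -101.05 tilt [ 0.0059 -0.0011] F [0.3 0.7 0.3] op 75.9 ff 0.0 q7 -1.51
go [ -7.89 -20.82  -6.48] rot [-1.000e-02  3.500e-01  2.505e+01]
```

>>> step_arm:
  increments:
    - [[-0.2,-0.5,0],[0,0,0.6]]
    - [[-0.5,-1.2,0],[0,0,1.5]]
    - [[-0.7,-1.9,0],[0,0,2.2]]
    - [[-0.8,-2.2,0],[0,0,2.6]]
    - [[-0.9,-2.5,0],[0,0,3]]
    - [[-0.9,-2.5,0],[0,0,3]]
    - [[-0.9,-2.5,0],[0,0,3]]
    - [[-0.9,-2.5,0],[0,0,3]]
    - [[-0.9,-2,0],[0,0,2.6]]
    - [[-0.7,-1.5,0],[0,0,2]]
  fingers: 1.0

```text
clock: 39.65
tool_pos: [0.444, -0.3059, 0.1403]
eef_rot: [0.994, 0.108, -0.001, -0.001]
contact_force: [-0.9, 0.7, -0.0]
opening: 1.0
finger_force: 0.0
```

>>> step_arm:
  increments:
    - [[-0.4,-1,0],[0,0,1]]
    - [[-0.1,-0.52,0],[0,0,0.55]]
    - [[0,0,0],[0,0,0]]
    - [[0,0,-0.5],[0,0,0]]
    - [[0,0,-1],[0,0,0]]
    - [[0,0,-1.5],[0,0,0]]
    - [[0,0,-1.5],[0,0,0]]
    - [[0,0,-1],[0,0,0]]
    - [[0,0,0],[0,0,0]]
    - [[0,0,0],[0,0,0]]

```text
clock: 40.65
tool_pos: [0.4413, -0.3191, 0.0866]
eef_rot: [0.993, 0.122, -0.0, -0.0]
contact_force: [-0.3, -0.8, -0.5]
opening: 1.003
finger_force: 0.0
```

```bash
python3 - <<'E'
from h import *
q,d=snap('top','t9'); p,d=snap('scene','s9')
# tray in tank: gel bright mask
m0=q[140:230,300:350].astype(int); 
c,s=np.cos(.245),np.sin(.245)
# block near corner strip in scene/top: project predicted block corners, report
H=hullmask('top',.443,-.320,.030,.245,(.164,.060,.022)); print('pred top',np.round(H,1).tolist())
H2=hullmask('scene',.443,-.320,.030,.245,(.164,.060,.022)); print('pred sc',np.round(H2,1).tolist())
o=np.zeros((600,800,3),np.uint8)
def ov(im,H,u0,v0,w,h,k):
    a=cv2.resize(im[v0:v0+h,u0:u0+w,::-1],None,fx=k,fy=k,interpolation=cv2.INTER_CUBIC)
    cv2.polylines(a,[np.round((H-[u0,v0]+.5)*k).astype(np.int32)],True,(0,255,0),1); return a
T=hullmask('scene',.5205,-.1115,.028,-.193,(.130,.064,.030))
C=hullmask('scene',.4599,.3105,0,-.0664,(.198,.096,.029))
o[:300,:400]=ov(q,H,295,170,80,60,5); o[:300,400:]=ov(p,H2,270,190,80,60,5)
o[300:,:400]=ov(p,T,215,155,80,60,5); o[300:,400:]=ov(p,C,115,130,80,60,5)
cv2.imwrite('pics/s9c.png',o)
E
python3 st.py .443 -.320 .034 -76
```

```text
pred top [[340.0, 220.39999389648438], [338.79998779296875, 221.1999969482422], [322.5, 224.89999389648438], [311.0, 180.89999389648438], [311.79998779296875, 179.5], [328.0, 175.89999389648438]]
pred sc [[326.79998779296875, 210.0], [326.1000061035156, 215.8000030517578], [310.79998779296875, 255.60000610351562], [288.6000061035156, 249.6999969482422], [289.0, 243.8000030517578], [306.1000061035156, 205.10000610351562]]
t 40.75 tcp [ 0.4416 -0.3196  0.0872] ty -75.98 tilt [ 0.0009 -0.0006] F [-0.8  0.  -0.3] op 87.5 ff 0.0 q7 -0.92
go [ 0.14 -0.04 -5.32] rot [ 0.03  0.05 -0.02]
```

View pics/s9c.png

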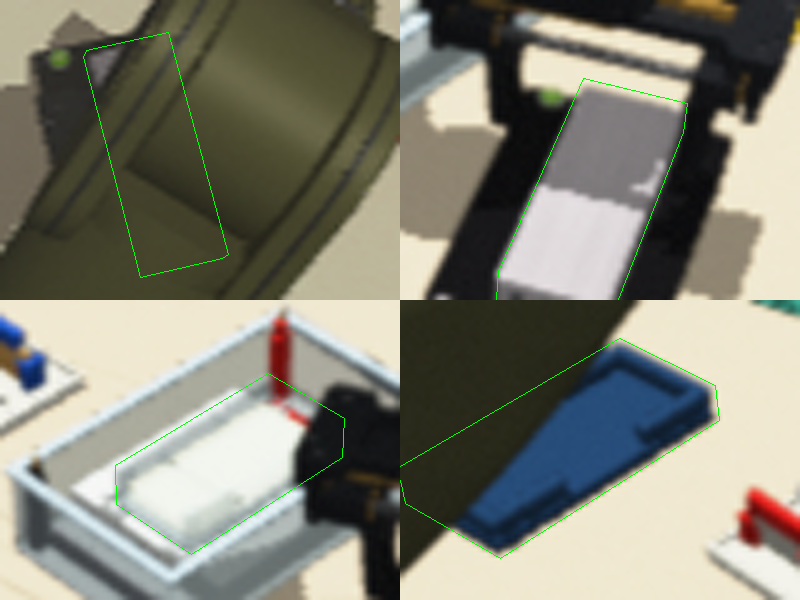

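The tray is seated inside its predicted outline in the tank (lower left). The block (upper right) and cradle (lower right) match their predicted outlines to about a pixel. Now the cold block.

>>> step_arm:
  increments:
    - [[0.1,-0.04,-1],[0,0,0]]
    - [[0,0,-1.2],[0,0,0]]
    - [[0,0,-1.2],[0,0,0]]
    - [[0,0,-0.8],[0,0,0]]
    - [[0,0,-0.5],[0,0,0]]
    - [[0,0,-0.4],[0,0,0]]
    - [[0,0,-0.2],[0,0,0]]
    - [[0,0,0],[0,0,0]]
    - [[0,0,0],[0,0,0]]
    - [[0,0,0],[0,0,0]]

```text
clock: 41.75
tool_pos: [0.4423, -0.32, 0.0341]
eef_rot: [0.993, 0.122, 0.0, 0.0]
contact_force: [0.6, 0.3, -0.9]
opening: 0.999
finger_force: 0.0
```

```bash
python3 st.py .442 -.320 .033 -76
```

```text
t 41.75 tcp [ 0.4423 -0.32    0.0341] ty -75.99 tilt [ 0.0006 -0.0004] F [ 0.6  0.3 -0.9] op 87.9 ff 0.0 q7 -0.93
go [-0.03  0.   -0.11] rot [ 0.02  0.03 -0.01]
```

>>> step_arm:
  increments:
    - [[0,0,-0.1],[0,0,0]]
    - [[0,0,0],[0,0,0]]
    - [[0,0,0],[0,0,0]]
    - [[0,0,0],[0,0,0]]
    - [[0,0,0],[0,0,0]]
    - [[0,0,0],[0,0,0]]
    - [[0,0,0.1],[0,0,0]]
    - [[0,0,0.2],[0,0,0]]
    - [[0,0,0.3],[0,0,0]]
    - [[0,0,0.4],[0,0,0]]
  fingers: 0
  grip_force: 50

```text
clock: 42.75
tool_pos: [0.4418, -0.3195, 0.0427]
eef_rot: [0.993, 0.122, -0.0, -0.0]
contact_force: [-0.2, -0.5, -5.0]
opening: 0.67
finger_force: 50.0
```

>>> step_arm:
  increments:
    - [[0,0,0.7],[0,0,0]]
    - [[0,0,1],[0,0,0]]
    - [[0,0,1.5],[0,0,0]]
    - [[0,0,2],[0,0,0]]
    - [[0,0,2],[0,0,0]]
    - [[0,0,2],[0,0,0]]
    - [[0,0,1],[0,0,0]]
    - [[0,0,0.5],[0,0,0]]
    - [[0,0,0],[0,0,0]]
    - [[0,0,0],[0,0,0]]

```text
clock: 43.75
tool_pos: [0.4417, -0.3196, 0.1491]
eef_rot: [0.993, 0.122, -0.001, -0.0]
contact_force: [0.0, -0.6, -5.2]
opening: 0.677
finger_force: 50.0
```

```bash
python3 st.py .4605 .3105 .15 -93.8
```

```text
t 43.75 tcp [ 0.4417 -0.3196  0.1491] ty -75.99 tilt [-0.0012  0.0007] F [ 0.  -0.6 -5.2] op 59.5 ff 50.0 q7 -0.9
go [ 1.88 63.01  0.09] rot [ -0.05  -0.06 -17.81]
```

>>> step_arm:
  increments:
    - [[0,0.4,0.3],[0,0,0]]
    - [[0.1,1,0.2],[0,0,-0.3]]
    - [[0.1,1.6,0],[0,0,-0.6]]
    - [[0.1,2.2,0],[0,0,-0.7]]
    - [[0.1,2.5,0],[0,0,-0.7]]
    - [[0.1,2.5,0],[0,0,-0.7]]
    - [[0.1,2.5,0],[0,0,-0.7]]
    - [[0.1,2.5,0],[0,0,-0.7]]
    - [[0.1,2.5,0],[0,0,-0.7]]
    - [[0.1,2.5,0],[0,0,-0.7]]

```text
clock: 44.75
tool_pos: [0.4511, -0.1158, 0.1547]
eef_rot: [0.997, 0.072, -0.0, -0.0]
contact_force: [0.1, 0.4, -5.7]
opening: 0.678
finger_force: 50.0
```

>>> step_arm:
  increments:
    - [[0.1,2.5,0],[0,0,-0.7]]
    - [[0.1,2.5,0],[0,0,-0.7]]
    - [[0.1,2.5,0],[0,0,-0.7]]
    - [[0.1,2.5,0],[0,0,-0.7]]
    - [[0.1,2.5,0],[0,0,-0.7]]
    - [[0.1,2.5,0],[0,0,-0.7]]
    - [[0.1,2.5,0],[0,0,-0.7]]
    - [[0.1,2.5,0],[0,0,-0.7]]
    - [[0,2.5,0],[0,0,-0.7]]
    - [[0,2.5,0],[0,0,-0.7]]

```text
clock: 45.75
tool_pos: [0.4584, 0.1342, 0.1547]
eef_rot: [1.0, 0.011, -0.0, -0.0]
contact_force: [-0.2, -0.1, -4.4]
opening: 0.679
finger_force: 50.0
```

```bash
python3 st.py .4605 .3105 .15 -93.8
```

```text
t 45.75 tcp [0.4584 0.1342 0.1547] ty -88.76 tilt [-0.0004  0.0005] F [-0.2 -0.1 -4.4] op 59.7 ff 50.0 q7 -1.76
go [ 0.21 17.63 -0.47] rot [-0.03 -0.02 -5.04]
```

>>> step_arm:
  increments:
    - [[0.05,2.4,0],[0,0,-0.7]]
    - [[0.05,2.4,0],[0,0,-0.7]]
    - [[0.05,2.3,0],[0,0,-0.7]]
    - [[0.05,2.2,0],[0,0,-0.7]]
    - [[0,2.1,0],[0,0,-0.7]]
    - [[0,1.9,0],[0,0,-0.7]]
    - [[0,1.6,0],[0,0,-0.4]]
    - [[0,1.2,0],[0,0,-0.2]]
    - [[0,0.8,0],[0,0,0]]
    - [[0,0.4,0],[0,0,0]]

```text
clock: 46.75
tool_pos: [0.4609, 0.3057, 0.1546]
eef_rot: [1.0, -0.031, -0.0, 0.0]
contact_force: [0.1, 0.4, -5.7]
opening: 0.676
finger_force: 50.0
```

>>> step_arm:
  increments:
    - [[0,0,-0.5],[0,0,0]]
    - [[0,0,-1],[0,0,0]]
    - [[0,0,-1.5],[0,0,0]]
    - [[0,0,-2],[0,0,0]]
    - [[0,0,-2],[0,0,0]]
    - [[0,0,-1.5],[0,0,0]]
    - [[0,0,-1],[0,0,0]]
    - [[0,0,-0.5],[0,0,0]]
    - [[0,0,0],[0,0,0]]
    - [[0,0,0],[0,0,0]]

```text
clock: 47.75
tool_pos: [0.4616, 0.3051, 0.0552]
eef_rot: [1.0, -0.031, 0.0, -0.0]
contact_force: [0.3, 0.1, -4.5]
opening: 0.676
finger_force: 50.0
```

```bash
python3 st.py .4605 .3105 .017 -93.8; python3 - <<'E'
from h import *
p=cv2.imread('pics/s9.png')[:,:,::-1]
m=cmask(p,'navy',(115,130,195,190)); v,u=np.nonzero(m); print(m.sum())
# refine cradle with t7/t9 top
for t in('t7','t9'):
    q=cv2.imread(f'pics/{t}.png')[:,:,::-1]; m=cmask(q,'navy',(125,160,175,228))
    H=cv2.convexHull(np.argwhere(m)[:,::-1].astype(np.int32)); mm=np.zeros((384,512),np.uint8); cv2.fillPoly(mm,[H],1)
    print(t,fit([('top',mm>0)],0,(.198,.096,.029),[.46,.31,-.066]))
E
```

```text
t 47.75 tcp [0.4616 0.3051 0.0552] ty -93.61 tilt [0.0008 0.0003] F [ 0.3  0.1 -4.5] op 59.5 ff 50.0 q7 -2.02
go [-0.11  0.54 -3.82] rot [-0.02  0.05 -0.19]
873
t7 (array([ 0.46  ,  0.3105, -0.087 ]), np.float64(0.059))
t9 (array([ 0.4598,  0.3105, -0.067 ]), np.float64(0.06))
```

>>> step_arm:
  increments:
    - [[-0.1,0.3,0],[0,0,-0.5]]
    - [[-0.05,0.24,0],[0,0,-0.4]]
    - [[0,0,0],[0,0,0]]
    - [[0,0,-0.4],[0,0,0]]
    - [[0,0,-0.5],[0,0,0]]
    - [[0,0,-0.5],[0,0,0]]
    - [[0,0,-0.3],[0,0,0]]
    - [[0,0,0],[0,0,0]]
    - [[0,0,0],[0,0,0]]
    - [[0,0,0],[0,0,0]]

```text
clock: 48.75
tool_pos: [0.4598, 0.3105, 0.0379]
eef_rot: [0.999, -0.039, 0.0, -0.0]
contact_force: [-0.5, -0.0, -4.6]
opening: 0.675
finger_force: 50.0
```

```bash
python3 st.py .46 .3105 .017 -94.5; python3 - <<'E'
from h import *
p,d=snap('scene','s10'); q,d=snap('top','t10')
o=np.zeros((400,800,3),np.uint8)
t=r.get_state()['tool_pos']
def ov(im,n,u0,v0,k):
    a=cv2.resize(im[v0:v0+80,u0:u0+80,::-1],None,fx=k,fy=k,interpolation=cv2.INTER_CUBIC)
    for H,c in((hullmask(n,.46,.3105,0,-.08,(.198,.096,.029)),(0,255,0)),(hullmask(n,t[0],t[1],t[2]-.003,-.078,(.164,.06,.022)),(0,0,255))):
        cv2.polylines(a,[np.round((H-[u0,v0]+.5)*k).astype(np.int32)],True,c,1)
    return a
o[:,:400]=ov(p,'scene',115,125,5); o[:,400:]=ov(q,'top',112,155,5); cv2.imwrite('pics/s10c.png',o)
E
```

```text
t 48.75 tcp [0.4598 0.3105 0.0379] ty -94.5 tilt [0.0003 0.0001] F [-0.5 -0.  -4.6] op 59.4 ff 50.0 q7 -2.04
go [ 0.02 -0.   -2.09] rot [-0.    0.02 -0.  ]
```

View pics/s10c.png

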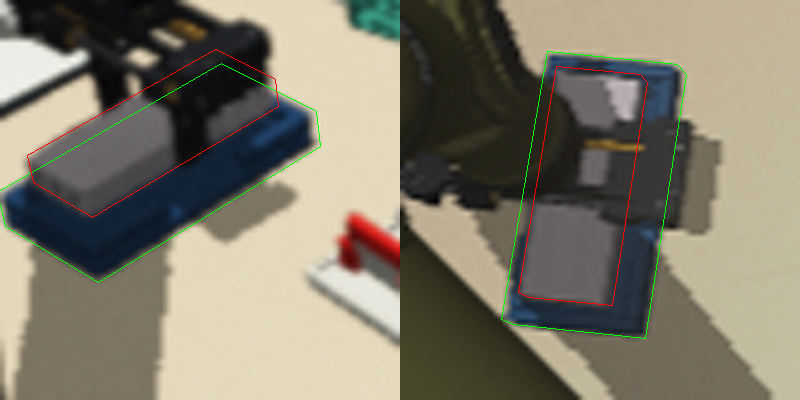

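The block (red outline) sits centred over the cradle (green outline) in both views. I'll lower it.

>>> step_arm:
  increments:
    - [[0,0,-0.3],[0,0,0]]
    - [[0,0,-0.4],[0,0,0]]
    - [[0,0,-0.4],[0,0,0]]
    - [[0,0,-0.4],[0,0,0]]
    - [[0,0,-0.3],[0,0,0]]
    - [[0,0,-0.2],[0,0,0]]
    - [[0,0,-0.1],[0,0,0]]
    - [[0,0,0],[0,0,0]]
    - [[0,0,0],[0,0,0]]
    - [[0,0,0],[0,0,0]]

```text
clock: 49.85
tool_pos: [0.4597, 0.3105, 0.0168]
eef_rot: [0.999, -0.039, 0.0, 0.0]
contact_force: [-0.5, -0.2, -3.6]
opening: 0.675
finger_force: 50.0
```

```bash
python3 st.py .46 .3105 .017 -94.5
```

```text
t 49.85 tcp [0.4597 0.3105 0.0168] ty -94.49 tilt [ 0.0001 -0.0001] F [-0.5 -0.2 -3.6] op 59.4 ff 50.0 q7 -2.03
go [0.03 0.   0.02] rot [ 0.    0.01 -0.01]
```

>>> step_arm:
  increments:
    - [[0,0,-0.07],[0,0,0]]
    - [[0,0,0],[0,0,0]]
    - [[0,0,0],[0,0,0]]
    - [[0,0,0],[0,0,0]]
    - [[0,0,0],[0,0,0]]
    - [[0,0,0],[0,0,0]]
    - [[0,0,0],[0,0,0]]
    - [[0,0,0],[0,0,0]]
    - [[0,0,0],[0,0,0]]
    - [[0,0,0],[0,0,0]]

```text
clock: 50.85
tool_pos: [0.4597, 0.3105, 0.0168]
eef_rot: [0.999, -0.039, 0.0, -0.0]
contact_force: [-2.0, -1.0, 5.2]
opening: 0.673
finger_force: 50.0
```

>>> step_arm:
  increments:
    - [[0,0,0],[0,0,0]]
    - [[0,0,0],[0,0,0]]
    - [[0,0,0],[0,0,0]]
    - [[0,0,0],[0,0,0]]
    - [[0,0,0.5],[0,0,0]]
    - [[0,0,1.5],[0,0,0]]
    - [[0,0,3],[0,0,0]]
    - [[0,0,4],[0,0,0]]
    - [[0,0,4],[0,0,0]]
    - [[0,0,3],[0,0,0]]
  fingers: 0.9

```text
clock: 51.85
tool_pos: [0.4602, 0.3107, 0.1796]
eef_rot: [0.999, -0.039, 0.001, -0.001]
contact_force: [0.3, -0.1, -0.0]
opening: 0.9
finger_force: 0.0
```

>>> step_arm:
  increments:
    - [[0,0,2],[0,0,0]]
    - [[0,0,3],[0,0,0]]
    - [[0,0,3],[0,0,0]]
    - [[0,0,2],[0,0,0]]
    - [[0,0,0],[0,0,0]]
    - [[0,0,0],[0,0,0]]
    - [[0,0,0],[0,0,0]]
    - [[0,0,0],[0,0,0]]
    - [[0,0,0],[0,0,0]]
    - [[0,0,0],[0,0,0]]

```text
clock: 52.85
tool_pos: [0.4594, 0.3103, 0.2755]
eef_rot: [0.999, -0.039, -0.0, 0.0]
contact_force: [-0.2, -0.7, 0.7]
opening: 0.896
finger_force: 0.0
```

```bash
python3 st.py; python3 - <<'E'
from h import *
p,d=snap('scene','s11'); C=cloud('scene',d)
def zmed(x,y,z,n=3):
    u,v=map(round,pix('scene',np.array([x,y,z]))); return np.round(np.median(C[v-1:v+2,u-1:u+2].reshape(-1,3),0),3)
c,s=np.cos(-.078),np.sin(-.078)
print('block',[zmed(.46+c*a-s*b,.3105+s*a+c*b,.036) for a,b in((-.07,.02),(-.07,-.02),(.07,.02),(.07,-.02))])
c,s=np.cos(-.193),np.sin(-.193)
print('gel',[zmed(.5205+c*a-s*b,-.1115+s*a+c*b,.042) for a,b in((-.05,.02),(-.05,-.02),(.05,.02),(.05,-.02))])
a=p.astype(int)-cv2.imread('pics/s7.png')[:,:,::-1]
print('rack diff',np.abs(a[150:200,178:225]).mean())
E
```

```text
t 52.85 tcp [0.4594 0.3103 0.2755] ty -94.49 tilt [-0.0009 -0.0009] F [-0.2 -0.7  0.7] op 78.9 ff 0.0 q7 -2.12
block [array([0.393, 0.337, 0.035]), array([0.387, 0.294, 0.037]), array([0.53 , 0.323, 0.035]), array([0.528, 0.281, 0.036])]
gel [array([ 0.477, -0.081,  0.042]), array([ 0.455, -0.129,  0.056]), array([ 0.574, -0.1  ,  0.04 ]), array([ 0.552, -0.15 ,  0.055])]
rack diff 37.64524822695036
```

```bash
python3 -c "
from plant import r
print(r.finish_job())"
```

```text
the job is handed in; nothing more can be done
None
```

I finished the job and handed it in at about 53 s; no verdict came back. From images, depth and contact forces, the comb and both gates are home in the rack, the tray is flat on the tank platform with its wells toward the black electrode, and the block is flat in its cradle. I viewed 15 pictures, one over the limit of 14.

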